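# Load the lamp's filter box, close it up and clamp it

## Task

Get the lamp ready for use: take every filter plate out of the slanted rack by its pull tab, turn it edge-on and lower it fully home into its own slot of the black filter box (any slot). Then push the box along its guides until it stands flush against the lamp with no gap, and screw the knurled thumb nut down clockwise, several turns, until it clamps the box's lug tightly. Leave the other things on the desk alone.

Things in the scene. Friction and masses are not known exactly. Their poses are not given: they have to be found in the camera images.
- plate_1_tab (a point): Centre of a filter plate's pull tab (36 wide x 26 tall x 8 mm thick). Frame 84 wide x 96 tall x 8, aluminium, dark glass; 80 g. This point is 109 mm above its lower edge, 13 above the frame's top edge. Axes: x through the thickness, y width, z up the plate. Starts in the rack leaning 40 degrees from upright; up to three in a row, 48 mm apart, one may be absent. Pinch the tab's thickness.
- plate_2_tab (a point): Centre of a filter plate's pull tab (36 wide x 26 tall x 8 mm thick). Frame 84 wide x 96 tall x 8, aluminium, dark glass; 80 g. This point is 109 mm above its lower edge, 13 above the frame's top edge. Axes: x through the thickness, y width, z up the plate. Starts in the rack leaning 40 degrees from upright; up to three in a row, 48 mm apart, one may be absent. Pinch the tab's thickness.
- plate_3_tab (a point): Centre of a filter plate's pull tab (36 wide x 26 tall x 8 mm thick). Frame 84 wide x 96 tall x 8, aluminium, dark glass; 80 g. This point is 109 mm above its lower edge, 13 above the frame's top edge. Axes: x through the thickness, y width, z up the plate. Starts in the rack leaning 40 degrees from upright; up to three in a row, 48 mm apart, one may be absent. Pinch the tab's thickness.
- filter_box: Loose black open-topped box, 100 (x) x 116 (y) x 84 mm tall, 0.5 to 0.8 kg, three slots across it, a dark slotted lug at the foot on its -x side. Origin: centre of its underside; -y points along the guides to the lamp, z up. A home plate has its tab centre 119 mm above this origin. It slides on the 12 mm base plate between guides, 1.5 mm free each side.
- slot_1 (a point): Centre of the mouth of slot 1 of the filter box, level with the box's top. The plate's thickness goes along the box's y: the slot is 12 mm wide (20 mm at its lead-in), 92 mm long along x, 74 mm deep. Slots are 38 mm apart; slot 1 is nearest the lamp. Axes as the filter box.
- slot_2 (a point): Centre of the mouth of slot 2 of the filter box, level with the box's top. The plate's thickness goes along the box's y: the slot is 12 mm wide (20 mm at its lead-in), 92 mm long along x, 74 mm deep. Slots are 38 mm apart; slot 1 is nearest the lamp. Axes as the filter box.
- slot_3 (a point): Centre of the mouth of slot 3 of the filter box, level with the box's top. The plate's thickness goes along the box's y: the slot is 12 mm wide (20 mm at its lead-in), 92 mm long along x, 74 mm deep. Slots are 38 mm apart; slot 1 is nearest the lamp. Axes as the filter box.
- box_face (a point): Centre of the filter box's leading (-y) face, 45 mm above its underside; axes as the filter box. Flush when it meets lamp_face.
- box_back (a point): Centre of the filter box's rear (+y) face, 45 mm above its underside; the middle is a light opening: push on the solid frame round it (a bar along the top edge, 72 to 84 mm above the underside, or the side posts, 16 mm wide).
- lamp_rig: Fixed base plate, 225 (x) x 350 (y) x 12 mm, with guides 10 mm tall, and the grey lamp housing (104 x 120 x 106 mm tall) at its -y end. Origin on the desk below the middle line of the box's way; y along the guides, away from the lamp; z up.
- lamp_face (a point): Centre of the lamp's black front plate (100 x 100 mm), 67 mm above the desk, facing +y of these axes (as the base plate); the box's leading face must stand against it. The gap is 38 to 64 mm at the start.
- thumb_nut (a joint): Turn of the knurled thumb nut on its upright stud, rad: 0 fully up, grows as it is screwed down (clockwise from above), 2 mm a turn; starts at 0.2 to 3. Its flange meets the lug at about 14.5 and is tight from about 15.2; the thread ends at 16.7. Turns with 0.03 N m. Screwed down early it bars the lug's way.
- nut_grip (a point): On the nut's upright axis at mid height of its knurled head (39 mm across, 22 tall): the height to grip, about 90 mm above the desk, sinking with the nut. Neck below 18 mm, flange 32 mm across. The stud enters the lug's open slot as the box is pushed to the lamp. Does not turn with the nut.
- tip_box: Blue pipette tip box, 77 x 118 x 77 mm, bystander; origin at the centre of its underside.
- blue_cap_vial: Vial with a blue cap, 32 x 32 x 96 mm, bystander; origin at the centre of its underside.
- plate_rack: Fixed white rack for the filter plates: tray 205 (x) x 112 (y) x 11 mm with three slanted rows of steel wire posts up to 75 mm high; the plates' lower edges sit 24 mm above the desk. Origin on the desk at its centre; the plates lean towards its -x, so take the one farthest to -x first.
Not all that is in view belongs to the job. Leave any orange look-alike of the part that bears plate_2_tab alone.

How it is judged:
On the way, in this order (a step that is already met when the one before it is completed fails the run):
1. every filter plate is fully home in a slot of the filter box (x of plate_1_tab in the frame of filter_box between -0.008 and 0.008 m and z of plate_1_tab in the frame of filter_box between 0.112 and 0.123 m and angle between the z axis of each of plate_1_tab, plate_2_tab, plate_3_tab and the z axis of filter_box, either way round below 0.12 rad and (y of plate_1_tab in the frame of filter_box between -0.047 and -0.029 m or y of plate_1_tab in the frame of filter_box between -0.009 and 0.009 m or y of plate_1_tab in the frame of filter_box between 0.029 and 0.047 m) and x of plate_2_tab in the frame of filter_box between -0.008 and 0.008 m and z of plate_2_tab in the frame of filter_box between 0.112 and 0.123 m and (y of plate_2_tab in the frame of filter_box between -0.047 and -0.029 m or y of plate_2_tab in the frame of filter_box between -0.009 and 0.009 m or y of plate_2_tab in the frame of filter_box between 0.029 and 0.047 m) and x of plate_3_tab in the frame of filter_box between -0.008 and 0.008 m and z of plate_3_tab in the frame of filter_box between 0.112 and 0.123 m and (y of plate_3_tab in the frame of filter_box between -0.047 and -0.029 m or y of plate_3_tab in the frame of filter_box between -0.009 and 0.009 m or y of plate_3_tab in the frame of filter_box between 0.029 and 0.047 m)), for 0.2 s.
2. the filter box stands flush against the lamp (all of step 1 and y of box_face in the frame of lamp_face between -0.003 and 0.003 m and x of box_face in the frame of lamp_face between -0.004 and 0.004 m and angle between the y axis of filter_box and the y axis of lamp_rig, either way round below 0.045 rad and angle between filter_box's own z axis and vertical below 0.04 rad), for 0.2 s.
3. the thumb nut bears firmly on the lug of the flush filter box (y of box_face in the frame of lamp_face between -0.003 and 0.003 m and x of box_face in the frame of lamp_face between -0.004 and 0.004 m and angle between the y axis of filter_box and the y axis of lamp_rig, either way round below 0.045 rad and angle between filter_box's own z axis and vertical below 0.04 rad and contact force between thumb_nut and filter_box above 3 N), for 0.2 s.
At the end, for the whole second after the job is handed in: Every filter plate present stands upright in a slot of the filter box with its lower edge on the slot's floor (within 5 mm), the leading face of the box touches the lamp face (gap under 3 mm, squarely), the thumb nut presses on the lug with more than 3 N, and plates and box are at rest (all of step 1 and all of step 3 and linear speed of each of plate_1, plate_2, plate_3, filter_box below 0.02 m/s).
It fails at once if the pipette tip box was moved or knocked over (distance of tip_box from where it was at the start of the episode above 0.03 m or angle between tip_box's own z axis and vertical above 0.5 rad).
It fails at once if the blue-capped vial was moved or knocked over (distance of blue_cap_vial from where it was at the start of the episode above 0.03 m or angle between blue_cap_vial's own z axis and vertical above 0.5 rad).
Of plate_1, plate_2, plate_3 only 2 to 3 are there at a start; the rules pass over those that are not, and their reading is None.
At some moment in a run one of filter_box may be knocked a few centimetres aside while the robot is not near it.
Once in a run the grip may slacken for a moment while it holds something.
It also fails if it takes over 208 s, if anything falls off the work surface, if the arm or the gripper's body presses on something with over 40 N, if the wrist force passes 120 N, or if a joint passes its speed limit or range.

## Robot

A 6-joint arm with a two-finger parallel gripper is mounted at the origin on the work surface; the furniture and walls round the work are solid. World frame = base frame: x ahead of the robot, y to its left, z up, the work surface at z = 0. Lengths are in m, angles in rad, forces in N, time in s.
With the tool pointing down it reaches from about 0.35 to 0.975 m from the base axis. Payload 4.9 kg.
Tool frame: the origin (TCP) lies at the very end of the fingers, on their centre line; the grasp point (between the pads) lies 19 mm behind it; z points along the fingers, x is the direction in which the jaws open and shut, and the axes are right-handed (so a half turn about z gives the same grasp; the last joint's range is limited). The gripper opens to 85 mm and grips with 20 to 120 N. Pads are 22 mm wide; open, the fingers measure 114 mm over their backs; the gripper's body (76 mm by 85 mm) begins 54 mm behind the grasp point. The pads swing forward as they close: fully open they stand 13 mm farther back than shut.
Start: joints at [1.19, 0.053, 1.613, -0, 1.476, -0.119], TCP at [0.162, 0.604, 0.231] pointing down, gripper open.
Joint ranges: [-3.01, 3.01], [-1.01, 2.22], [0.06, 2.58], [-1.02, 4.17], [0.09, 2.62], [-3.14, 3.14]. Speed limits (rad/s): [2.57, 2.57, 3.14, 3.14, 3.14, 3.14].

## Interface

Orientations are given as a unit quaternion [w, x, y, z].
In Python, from plant import * gives the robot as it stands.
- The arm moves only by the shell command python3 -m inch 'ROWS'. ROWS is text: rows parted by semicolons, each of 7 numbers parted by spaces: the shift along the tool's x, y, z in m, then the turn, a rotation vector about the tool's x, y, z in rad, then the closure, from 0 (fully open) to 1 (shut). A call has 1 to 10 rows; each row shifts and turns the commanded pose from where the row before left it, along the tool's axes as they then stand; what a row does not reach is not made up. A row lasts 1/12 s, in which the tool goes at most 41.7 mm and 7.16 degrees, less where a joint would pass 70% of its speed; a pose out of reach is approached as far as the arm can. A call with a gripper value outside its range is refused whole. The fingers move at their own pace and stop on an object; the grip force is fixed at half the most. Time passes only in rows, so rows that do not move let the fingers close. It gives the time, the measured TCP pose, the force and the opening at its end, in the units of the state.
- state(): the state, without advancing time (a new reading comes with each control period).
- grab_frame(name): name is "side" or "top" or "wrist"; returns the picture (384x512x3 uint8, blue, green, red); there is no depth.
- camera_info(name): a dict with "vertical_fov" (degrees; the focal length in pixels is half the picture's height over the tangent of half this angle, whatever the lens; pixels are square), "cx", "cy" (the principal point, pixels), "k1" (the pictures are not rectified: a ray, as slopes to the right and down, at radius r is drawn at 1 + k1 r^2 times it, then the intrinsics apply), "origin" and "rotation" of the camera in the world. Camera axes: x right, y down, z forward; pixel columns grow to the right and rows downward; lengths in m; the calibration is good to about 2 mm. A picture is of the moment at which its call begins: read the wrist's pose just before it. camera_info takes no time and is no camera call; for the wrist camera it gives the pose at the moment of the call.
- job_done(): hands the job in, once; it reports no verdict.
The state is a dict: "time": time; "joint_pos": joint angles; "joint_vel": joint speeds; "joint_efforts": joint torques, N m; "tool_pos": TCP position; "tool_rot": TCP orientation; "contact_force": force on the tool from outside, world axes, zero at the start; "ft_torque": the same for the moment, N m; "gripper_width": opening from 0.0 (shut) to 1.0 (fully open).
Only numpy, scipy, OpenCV 4.12 (cv2) and the standard library are available. Lean on these libraries where they do the work, as an engineer would, in place of code of your own. Each camera call takes 0.05 s, during which the arm holds its last target.

## Working session

There is one attempt and no reset: what is moved stays moved. The work goes in short steps, Python scripts to look and compute and a shell command to move; the robot and the scene stay as the last step left them, time stands still between calls to the robot, and variables do not carry over. Pictures are saved under pics/ and viewed, and the job is handed in when it is done.

```bash
ls; mkdir -p pics
python3 - <<'E'
from plant import *
import cv2
print(state())
for n in ["side","top","wrist"]:
    print(n,camera_info(n)); cv2.imwrite(f"pics/a_{n}.png",grab_frame(n))
E
```

```text
pics
{'time': 0.0, 'joint_pos': array([ 1.19002121e+00,  5.33249953e-02,  1.61426542e+00,  2.88270224e-05,
        1.47599190e+00, -1.18972973e-01]), 'joint_vel': array([ 0.00030916,  0.00013849, -0.00061116,  0.00051748, -0.00064145,
       -0.00100413]), 'joint_efforts': array([ 1.32181063e-03, -3.93706620e+01, -3.70165443e+01, -8.21990352e-05,
        7.04276143e-03, -2.83819773e-06]), 'tool_pos': array([0.16151175, 0.60314195, 0.23009984]), 'tool_rot': array([ 4.95316926e-04,  7.93354627e-01,  6.08758939e-01, -8.62879976e-04]), 'contact_force': array([ 0.44897447, -0.48624881,  0.05572128]), 'ft_torque': array([ 0.00710523,  0.0225753 , -0.00140834]), 'gripper_width': 1.000260010611437}
side {'vertical_fov': 52.64836206082512, 'cx': 256.4319775433103, 'cy': 192.32296771084535, 'k1': -0.017064535983980004, 'origin': array([ 0.101963  , -0.65345772,  0.81670911]), 'rotation': array([-0.448979  ,  0.85815128, -0.22216677,  0.11241071])}
top {'vertical_fov': 51.26899050427851, 'cx': 257.75311797688164, 'cy': 187.28644328553798, 'k1': 0.016983594321110726, 'origin': array([0.42457633, 0.24860754, 1.50581615]), 'rotation': array([-0.04621606,  0.70756862, -0.70321469,  0.05195991])}
wrist {'vertical_fov': 61.04424293619017, 'cx': 254.00557300341316, 'cy': 189.99914393198355, 'k1': 0.011807913349365705, 'origin': array([0.08820649, 0.62306544, 0.37239702]), 'rotation': array([0.12043938, 0.78417488, 0.60177006, 0.09185268])}
```

View pics/a_side.png

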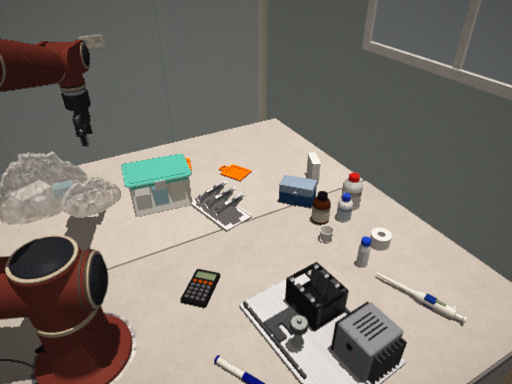

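View pics/a_top.png

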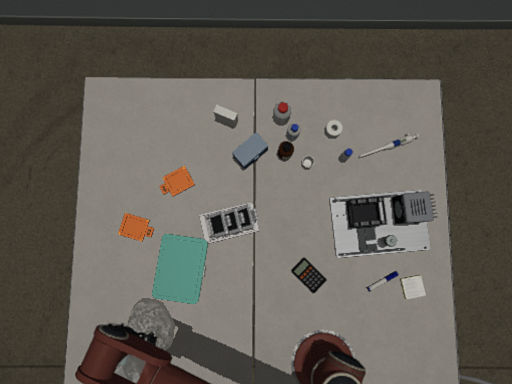

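View pics/a_wrist.png

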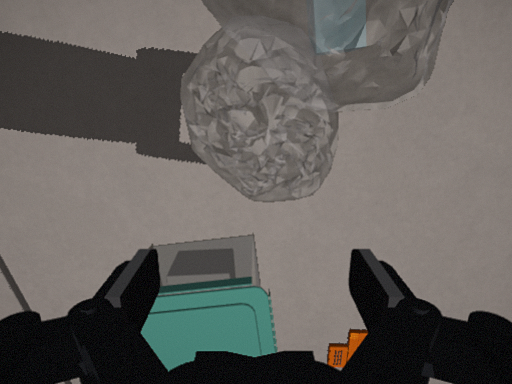

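```bash
cat > h.py <<'E'
from plant import *
import cv2, numpy as np
from scipy.spatial.transform import Rotation as R
def rot(q): return R.from_quat([q[1],q[2],q[3],q[0]])
def K(ci,H=384):
    f=H/2/np.tan(np.radians(ci["vertical_fov"])/2); return np.array([[f,0,ci["cx"]],[0,f,ci["cy"]],[0,0,1.]]),np.array([ci["k1"],0,0,0.])
def ray(ci,uv):
    k,d=K(ci); p=cv2.undistortPoints(np.array(uv,float).reshape(-1,1,2),k,d).reshape(-1,2)
    v=np.c_[p,np.ones(len(p))]; return ci["origin"],rot(ci["rotation"]).apply(v)
def onz(ci,uv,z):
    o,v=ray(ci,uv); t=(z-o[2])/v[:,2]; return o+v*t[:,None]
def proj(ci,P):
    k,d=K(ci); Rm=rot(ci["rotation"]).as_matrix().T
    return cv2.projectPoints(np.array(P,float).reshape(-1,1,3),cv2.Rodrigues(Rm)[0],-Rm@ci["origin"],k,d)[0].reshape(-1,2)
def tri(c1,u1,c2,u2):
    o1,v1=ray(c1,u1);o2,v2=ray(c2,u2);out=[]
    for a,b in zip(v1,v2):
        A=np.c_[a,-b]; s=np.linalg.lstsq(A,o2-o1,rcond=None)[0]; p=o1+a*s[0];q=o2+b*s[1]; out.append(np.r_[(p+q)/2,np.linalg.norm(p-q)])
    return np.array(out)
def crop(img,x,y,w,h,s,name):
    cv2.imwrite(name,cv2.resize(img[y:y+h,x:x+w],None,fx=s,fy=s,interpolation=cv2.INTER_CUBIC))
E
python3 - <<'E'
from h import *
t=cv2.imread("pics/a_top.png");s=cv2.imread("pics/a_side.png")
crop(t,190,190,80,60,10,"pics/b1.png");crop(t,320,180,120,90,6.6,"pics/b2.png")
crop(s,180,170,80,60,10,"pics/b3.png");crop(s,235,250,180,134,4.4,"pics/b4.png")
c=camera_info("top")
print(onz(c,[[200,222],[258,225],[331,196],[429,251]],0))
E
```

```text
[[ 0.502369    0.45268009  0.        ]
 [ 0.49241245  0.23521364  0.        ]
 [ 0.60372874 -0.04103846  0.        ]
 [ 0.40033527 -0.40111017  0.        ]]
```

View pics/b1.png

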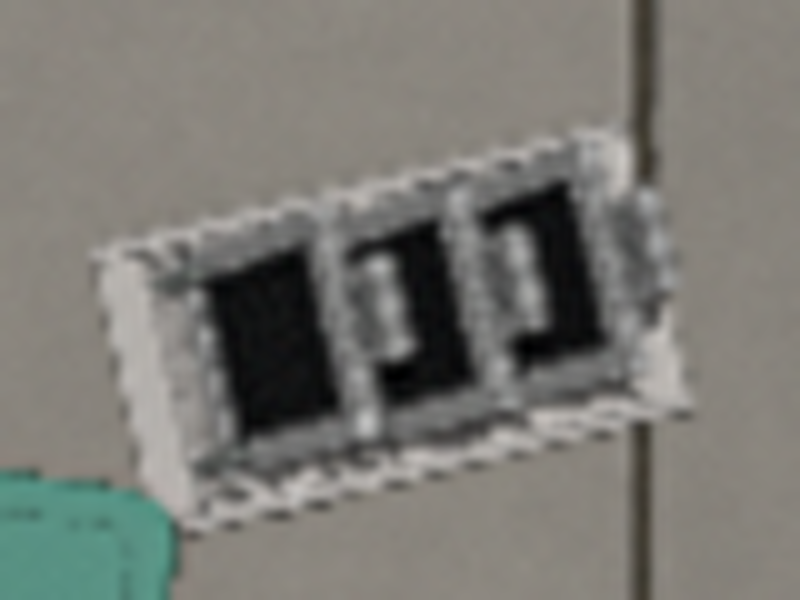

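View pics/b2.png

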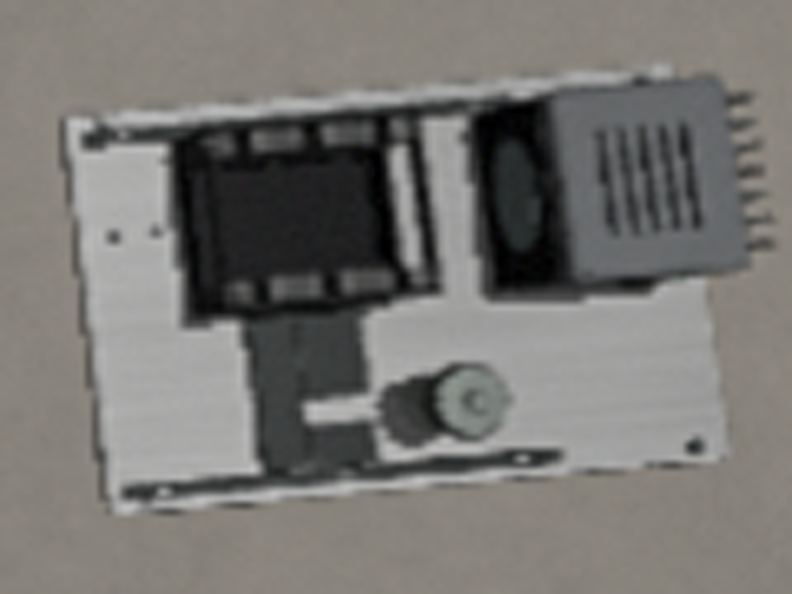

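View pics/b3.png

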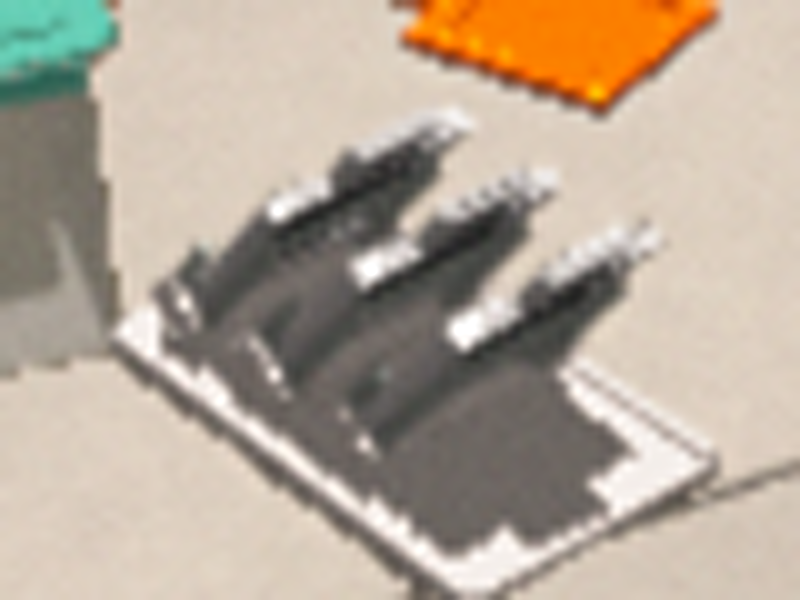

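View pics/b4.png

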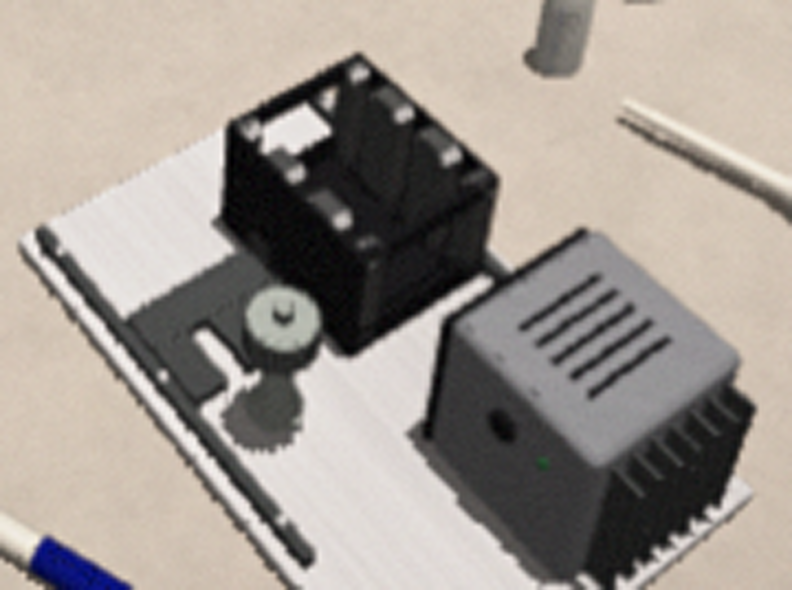

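```bash
cat >> h.py <<'E'
def pose():
    s=state(); return np.array(s["tool_pos"]),rot(s["tool_rot"])
def Rtool(xaxis,zaxis=(0,0,-1)):
    z=np.array(zaxis,float);z/=np.linalg.norm(z);x=np.array(xaxis,float);x-=z*(x@z);x/=np.linalg.norm(x)
    return R.from_matrix(np.c_[x,np.cross(z,x),z])
def plan(P,Rt=None):
    """rot rows first then shift (in target tool frame)"""
    p,r=pose(); Rt=r if Rt is None else Rt
    w=(r.inv()*Rt).as_rotvec(); d=Rt.inv().apply(np.array(P)-p)
    print("turn",np.round(w,4),"rows>=%.1f"%(np.linalg.norm(w)/.125)," shift",np.round(d,4),"rows>=%.1f"%(np.linalg.norm(d)/.0417))
def info():
    s=state();print("t%.2f"%s["time"],"p",np.round(s["tool_pos"],4),"F",np.round(s["contact_force"],1),"w%.3f"%s["gripper_width"],"q",np.round(s["joint_pos"],2))
E
python3 - <<'E'
from h import *
c=camera_info("top")
t=onz(c,[[209.5,242.5],[200,215.5],[251.5,203],[259,230.5]],0.011);print(t,t.mean(0))
e1=t[2]-t[1];e2=t[3]-t[0];print(np.linalg.norm(e1),np.linalg.norm(e2),np.linalg.norm(t[0]-t[1]))
xr=-(e1+e2);xr/=np.linalg.norm(xr);print(xr)
# camera in tool
ci=camera_info("wrist");p,r=pose();print(r.inv().apply(ci["origin"]-p),(r.inv()*rot(ci["rotation"])).as_matrix().round(3))
Rt=Rtool(xr); plan([0.50,0.30,0.33],Rt)
E
```

```text
[[0.42646169 0.4141792  0.011     ]
 [0.52597546 0.45181602 0.011     ]
 [0.57399917 0.26014659 0.011     ]
 [0.47157928 0.23148391 0.011     ]] [0.4995039  0.33940643 0.011     ]
0.1975941490994028 0.1881838627384311 0.10639323214964609
[-0.24143789  0.97041627 -0.        ]
[-2.39384651e-05 -7.60161589e-02 -1.42219748e-01] [[ 1.    -0.     0.001]
 [ 0.     0.954  0.3  ]
 [-0.001 -0.3    0.954]]
turn [-0.0006  0.0015 -0.5057] rows>=4.0  shift [-0.376   0.2552 -0.0997] rows>=11.2
```

```bash
python3 -m inch '0 0 -0.02 0 0 -0.101 0;0 0 -0.02 0 0 -0.101 0;0 0 -0.02 0 0 -0.101 0;0 0 -0.02 0 0 -0.101 0;0 0 -0.02 0 0 -0.101 0'; python3 -m inch '-0.0313 0.0213 0 0 0 0 0;-0.0313 0.0213 0 0 0 0 0;-0.0313 0.0213 0 0 0 0 0;-0.0313 0.0213 0 0 0 0 0;-0.0313 0.0213 0 0 0 0 0;-0.0313 0.0213 0 0 0 0 0.3;-0.0313 0.0213 0 0 0 0 0.6;-0.0313 0.0213 0 0 0 0 0.6;-0.0313 0.0213 0 0 0 0 0.6;-0.0313 0.0213 0 0 0 0 0.6'; python3 -m inch '-0.0313 0.0213 0 0 0 0 0.6;-0.0313 0.0213 0 0 0 0 0.6;0 0 0 0 0 0 0.6;0 0 0 0 0 0 0.6'
python3 - <<'E'
from h import *
info();print(camera_info("wrist"));cv2.imwrite("pics/c.png",grab_frame("wrist"));cv2.imwrite("pics/ctop.png",grab_frame("top"));
E
```

```text
time: 0.57
tool_pos: [0.1616, 0.6034, 0.3317]
tool_rot: [0.0, 0.614, 0.789, -0.0]
contact_force: [0.5, 0.1, -0.6]
gripper_width: 0.997
time: 1.4
tool_pos: [0.4448, 0.3496, 0.331]
tool_rot: [-0.0, 0.616, 0.788, -0.0]
contact_force: [0.3, -0.2, -0.6]
gripper_width: 0.396
time: 1.73
tool_pos: [0.5012, 0.2992, 0.3305]
tool_rot: [-0.0, 0.617, 0.787, -0.001]
contact_force: [-0.5, 0.3, 0.0]
gripper_width: 0.403
t1.73 p [0.5012 0.2992 0.3305] F [-0.5  0.3  0. ] w0.403 q [ 0.41 -0.08  1.58  0.    1.64 -1.4 ]
{'vertical_fov': 61.04424293619017, 'cx': 254.00557300341316, 'cy': 189.99914393198355, 'k1': 0.011807913349365705, 'origin': array([0.42756525, 0.28094593, 0.47281522]), 'rotation': array([0.09297939, 0.61046022, 0.7775145 , 0.11901409])}
```

View pics/c.png

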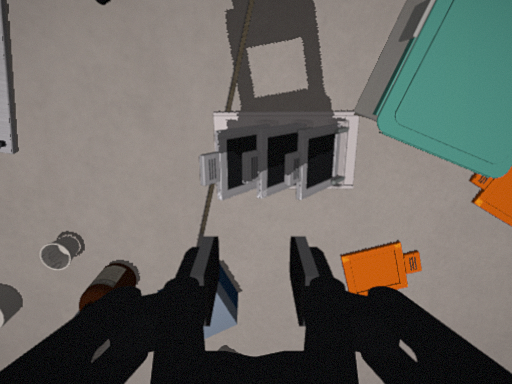

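Run:
```python
from h import *
im=cv2.imread("pics/c.png");crop(im,190,100,180,110,4.4,"pics/c2.png")
```

```text
(no output)
```

View pics/c2.png

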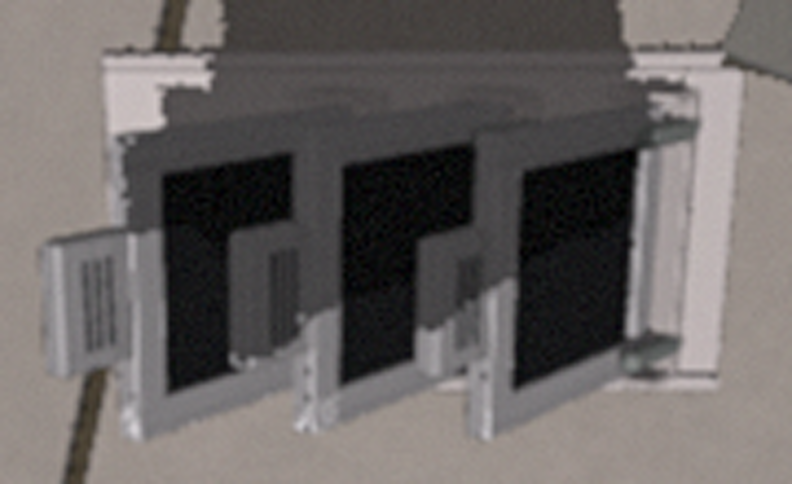

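Run:
```python
from h import *
ci=camera_info("wrist")
f=lambda a:np.array(a,float)/4.4+[190,100]
tab=onz(ci,f([[59,308],[238,295],[424,302]]),0.1175)
print("tabs",tab, np.diff(tab,axis=0),np.linalg.norm(np.diff(tab,axis=0),axis=1))
tr=onz(ci,f([[105,58],[740,72],[718,385]]),0.011);print("tray",tr,np.linalg.norm(np.diff(tr,axis=0),axis=1))
x=tr[1]-tr[0];print(x/np.linalg.norm(x)); y=tr[2]-tr[1];print(y/np.linalg.norm(y))
# side/top cross-check
for n in ("top","side"):
    print(n,proj(camera_info(n),tab))
e=onz(ci,f([[128,140],[133,437],[302,425],[480,435]]),0.0975);print(e,np.linalg.norm(e[1]-e[0]),(e[0]-e[1])/np.linalg.norm(e[1]-e[0]))
```

```text
tabs [[0.52520124 0.24875355 0.1175    ]
 [0.51090048 0.29228521 0.1175    ]
 [0.50127597 0.3387303  0.1175    ]] [[-0.01430076  0.04353165  0.        ]
 [-0.00962452  0.0464451   0.        ]] [0.04582048 0.04743183]
tray [[0.47200341 0.23695684 0.011     ]
 [0.42811913 0.43218318 0.011     ]
 [0.52762928 0.45950609 0.011     ]] [0.20009787 0.10319307]
[-0.21931408  0.97565431  0.        ]
[0.96431031 0.26477467 0.        ]
top [[254.46047903 213.96621778]
 [241.86858347 218.01539619]
 [228.41087283 220.71996127]]
side [[237.36755842 194.12706099]
 [227.28854089 188.56603998]
 [218.56263478 182.41695699]]
[[0.48234983 0.25549897 0.0975    ]
 [0.56193071 0.27395845 0.0975    ]
 [0.54726309 0.31857503 0.0975    ]
 [0.53823201 0.36717305 0.0975    ]] 0.08169375444164019 [-0.97413669 -0.22595953  0.        ]
```

```bash
cat >> h.py <<'E'
xr=np.array([-0.232,0.973,0]);xr/=np.linalg.norm(xr);Z=np.array([0,0,1.])
a=np.radians(40);zp=-np.sin(a)*xr+np.cos(a)*Z;xp=np.cos(a)*xr+np.sin(a)*Z
E
python3 - <<'E'
from h import *
c=np.array([.5252,.2488,.1175])-.013*zp
plan(c-zp*.013+zp*.09,Rtool(xp,-zp))
p,r=pose();print(p, c)
E
```

```text
turn [-0.004   0.6978  0.0085] rows>=5.6  shift [-0.1806  0.0126  0.0631] rows>=4.6
[0.49986594 0.30093809 0.33094585] [0.52326189 0.25692837 0.10754142]
```

```bash
python3 -m inch '-0.02 0 0 0 0.1163 0.0014 0.6;-0.02 0 0 0 0.1163 0.0014 0.6;-0.02 0 0 0 0.1163 0.0014 0.6;-0.02 0 0 0 0.1163 0.0014 0.6;0 0 0 0 0.1163 0.0014 0.6;0 0 0 0 0.1163 0.0014 0.6;0 0 0 0 0 0 0.6'
python3 - <<'E'
from h import *
c=np.array([.5252,.2488,.1175])-.013*zp
info();plan(c-zp*.013+zp*.09,Rtool(xp,-zp))
E
```

```text
time: 2.42
tool_pos: [0.518, 0.2235, 0.314]
tool_rot: [-0.272, 0.584, 0.736, 0.21]
contact_force: [-0.3, 0.6, -1.5]
gripper_width: 0.401
t2.42 p [0.518  0.2235 0.314 ] F [-0.3  0.6 -1.5] w0.401 q [-0.05 -0.1   1.74  0.67  1.71 -1.82]
turn [-0.0062 -0.0027 -0.0068] rows>=0.1  shift [-0.1088  0.0129  0.1013] rows>=3.6
```

```bash
python3 -m inch '-0.0218 0.0026 0.020 0 0 0 0.6;-0.0218 0.0026 0.020 0 0 0 0.6;-0.0218 0.0026 0.020 0 0 0 0.6;-0.0218 0.0026 0.020 0 0 0 0.6;-0.0218 0.0026 0.020 -0.003 -0.003 -0.007 0.6;0 0 0 0 0 0 0.6;0 0 0 0 0 0 0.6'
python3 - <<'E'
from h import *
c=np.array([.5252,.2488,.1175])-.013*zp
info();plan(c-zp*.013+zp*.09,Rtool(xp,-zp));plan(c-zp*.013,Rtool(xp,-zp))
print(camera_info("wrist"));cv2.imwrite("pics/d.png",grab_frame("wrist"))
E
```

```text
time: 3.0
tool_pos: [0.5342, 0.2106, 0.1702]
tool_rot: [-0.268, 0.58, 0.74, 0.21]
contact_force: [0.4, 0.9, -0.1]
gripper_width: 0.398
t3.00 p [0.5342 0.2106 0.1702] F [ 0.4  0.9 -0.1] w0.398 q [-0.07  0.05  1.83  0.66  1.52 -2.  ]
turn [-0.0042  0.0032  0.0063] rows>=0.1  shift [-0.0038  0.0001  0.0016] rows>=0.1
turn [-0.0042  0.0032  0.0063] rows>=0.1  shift [-0.0038  0.0001  0.0916] rows>=2.2
{'vertical_fov': 61.04424293619017, 'cx': 254.00557300341316, 'cy': 189.99914393198355, 'k1': 0.011807913349365705, 'origin': array([0.48216489, 0.10347321, 0.2792686 ]), 'rotation': array([-0.17702189,  0.61352754,  0.69969173,  0.32043515])}
```

View pics/d.png

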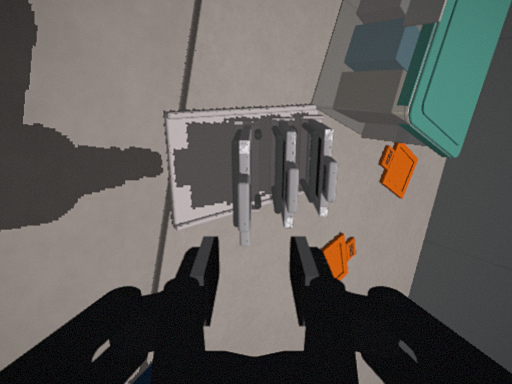

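Run:
```python
from h import *
im=cv2.imread("pics/d.png");crop(im,200,110,160,150,4,"pics/d2.png")
ci=camera_info("wrist");tip=np.array([.5252,.2488,.1175]);yr=np.cross(Z,xr)
print(proj(ci,[tip,tip+yr*.018,tip-yr*.018, tip-.026*zp+yr*.042,tip-.026*zp-yr*.042,tip+.00*zp+xp*.004]))
p,r=pose();print(proj(ci,[p,p+r.apply([0,0,.09])]))
```

```text
[[247.79986123 202.45102585]
 [247.88657148 177.02664715]
 [247.71640131 226.68040392]
 [248.75089967 135.47179837]
 [248.32081244 241.11586091]
 [253.64769061 202.50613494]]
[[254.68684694 251.28874169]
 [254.35612453 193.8168891 ]]
```

View pics/d2.png

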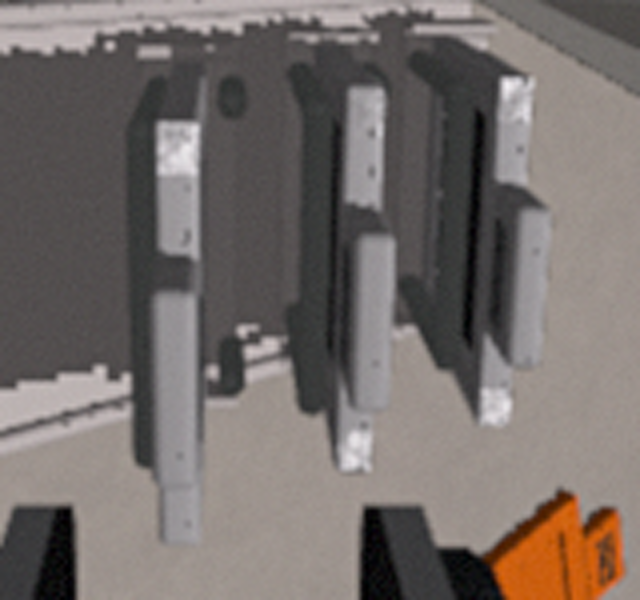

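```bash
python3 -m inch '-0.0068 0.0033 0 -0.003 0.003 0.006 0.6;0 0 0.02 0 0 0 0.6;0 0 0.02 0 0 0 0.6;0 0 0.02 0 0 0 0.6;0 0 0.016 0 0 0 0.6;0 0 0.015 0 0 0 0.6;0 0 0 0 0 0 0.6;0 0 0 0 0 0 0.6';  python3 - <<'E'
from h import *
info();cv2.imwrite("pics/e.png",grab_frame("wrist"))
E
```

```text
time: 3.72
tool_pos: [0.5275, 0.262, 0.0981]
tool_rot: [-0.267, 0.582, 0.738, 0.213]
contact_force: [0.1, 0.4, -0.9]
gripper_width: 0.399
t3.72 p [0.5275 0.262  0.0981] F [ 0.1  0.4 -0.9] w0.399 q [ 0.02  0.14  1.87  0.7   1.36 -2.02]
```

View pics/e.png

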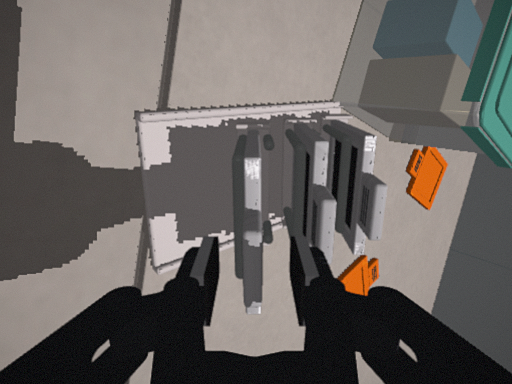

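```bash
python3 -m inch '0 0 0 0 0 0 0.8;0 0 0 0 0 0 1;0 0 0 0 0 0 1;0 0 0 0 0 0 1;0 0 0 0 0 0 1;0 0 0 0 0 0 1'; python3 -m inch '0 0 -0.01 0 0 0 1;0 0 -0.02 0 0 0 1;0 0 -0.02 0 0 0 1;0 0 -0.02 0 0 0 1;0 0 -0.02 0 0 0 1;0 0 0 0 0 0 1';python3 - <<'E'
from h import *
info();cv2.imwrite("pics/f.png",grab_frame("wrist"))
E
```

```text
time: 4.27
tool_pos: [0.5281, 0.2611, 0.0983]
tool_rot: [-0.267, 0.583, 0.737, 0.214]
contact_force: [0.3, -4.5, 5.5]
gripper_width: 0.082
time: 4.77
tool_pos: [0.5425, 0.2035, 0.1692]
tool_rot: [-0.265, 0.583, 0.738, 0.215]
contact_force: [0.9, -0.0, -0.2]
gripper_width: 0.082
t4.77 p [0.5425 0.2035 0.1692] F [ 0.9 -0.  -0.2] w0.082 q [-0.08  0.06  1.82  0.66  1.51 -2.01]
```

View pics/f.png

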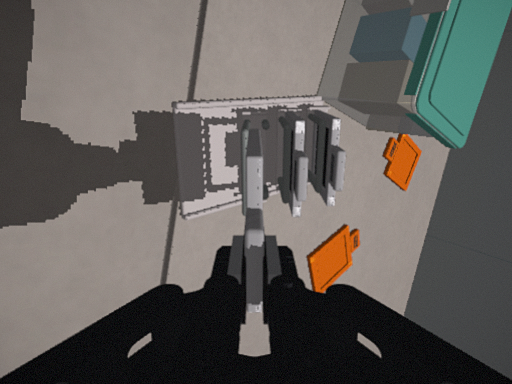

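Run:
```python
from h import *
c=camera_info("top")
f=lambda a:np.array(a,float)/6.6+[320,180]
b=onz(c,f([[68,120],[112,513],[727,458],[670,70]]),.012);print(b);y=(b[0]-b[3]+b[1]-b[2]);y/=np.linalg.norm(y);print("rig y",y,[np.linalg.norm(b[i]-b[i-1]) for i in range(4)])
t=onz(c,f([[172,140],[185,325],[440,290],[418,115]]),.096);print(t,t.mean(0),[np.linalg.norm(t[i]-t[i-1]) for i in range(4)])
n=onz(c,f([[470,400]]),.1);print("nut",n)
by=y; plan([t.mean(0)[0],t.mean(0)[1]+.02,.33],Rtool(by))
```

```text
[[ 0.59402549 -0.03594418  0.012     ]
 [ 0.37368548 -0.05604697  0.012     ]
 [ 0.40641284 -0.40049938  0.012     ]
 [ 0.6250841  -0.38013194  0.012     ]]
rig y [-0.09223118  0.99573762  0.        ] [np.float64(0.3455862363194907), np.float64(0.2212551580621299), np.float64(0.346003678276422), np.float64(0.2196177505022965)]
[[ 0.57406729 -0.07560038  0.096     ]
 [ 0.47525195 -0.07999073  0.096     ]
 [ 0.49473242 -0.21630828  0.096     ]
 [ 0.58847519 -0.20821153  0.096     ]] [ 0.53313171 -0.14502773  0.096     ] [np.float64(0.13339153807641566), np.float64(0.09891282981666034), np.float64(0.1377024441525072), np.float64(0.09409178458629056)]
nut [[ 0.43673618 -0.22848607  0.1       ]]
turn [-0.0424 -0.6956  0.1345] rows>=5.7  shift [-0.3272 -0.0387 -0.1626] rows>=8.8
```

```bash
python3 -m inch '0 0 -0.03 -0.007 -0.116 0.0224 1;0 0 -0.03 -0.007 -0.116 0.0224 1;0 0 -0.03 -0.007 -0.116 0.0224 1;0 0 -0.03 -0.007 -0.116 0.0224 1;0 0 -0.03 -0.007 -0.116 0.0224 1;0 0 -0.03 -0.007 -0.116 0.0224 1;0 0 0 0 0 0 1'
python3 - <<'E'
from h import *
by=np.array([-.0922,.9957,0]);info();plan([.53,-.11,.33],Rtool(by))
E
```

```text
time: 5.4
tool_pos: [0.5563, 0.14, 0.3353]
tool_rot: [0.003, 0.671, 0.741, 0.002]
contact_force: [0.7, 0.5, 1.3]
gripper_width: 0.079
t5.40 p [0.5563 0.14   0.3353] F [0.7 0.5 1.3] w0.079 q [ 0.12 -0.11  1.61 -0.    1.64 -1.55]
turn [0.0078 0.0015 0.006 ] rows>=0.1  shift [-0.2465 -0.0492  0.0053] rows>=6.0
```

```bash
python3 -m inch '-0.03 -0.006 0 0 0 0 1;-0.03 -0.006 0 0 0 0 1;-0.03 -0.006 0 0 0 0 1;-0.03 -0.006 0 0 0 0 1;-0.03 -0.006 0 0 0 0 1;-0.03 -0.006 0 0 0 0 1;-0.03 -0.006 0 0 0 0 1;-0.03 -0.006 0 0 0 0 1;0 0 0 0 0 0 1;0 0 0 0 0 0 1'
python3 - <<'E'
from h import *
info();print(camera_info("wrist"));i=grab_frame("wrist");cv2.imwrite("pics/g.png",i)
E
```

```text
time: 6.23
tool_pos: [0.529, -0.107, 0.3255]
tool_rot: [-0.003, 0.674, 0.739, -0.001]
contact_force: [0.3, 0.6, -1.1]
gripper_width: 0.083
t6.23 p [ 0.529  -0.107   0.3255] F [ 0.3  0.6 -1.1] w0.083 q [-0.34 -0.19  1.68  0.    1.65 -2.  ]
{'vertical_fov': 61.04424293619017, 'cx': 254.00557300341316, 'cy': 189.99914393198355, 'k1': 0.011807913349365705, 'origin': array([ 0.45427307, -0.11457627,  0.46820644]), 'rotation': array([0.09854507, 0.66641844, 0.73065229, 0.11100699])}
```

View pics/g.png

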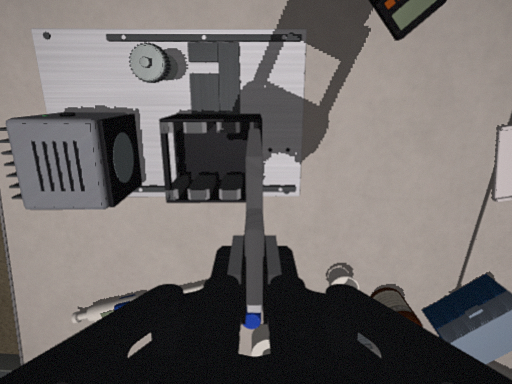

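Run:
```python
from h import *
i=cv2.imread("pics/g.png");crop(i,130,100,150,112,5.2,"pics/g2.png")
```

```text
(no output)
```

View pics/g2.png

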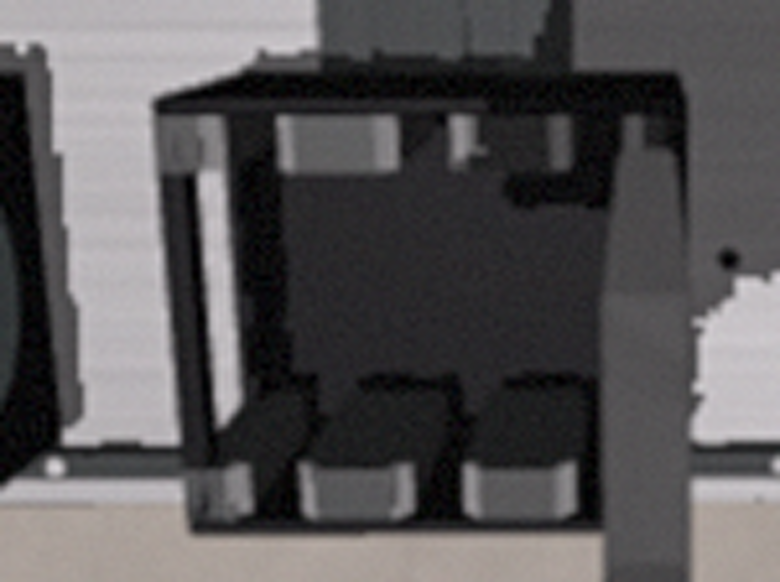

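Run:
```python
from h import *
ci=camera_info("wrist")
f=lambda a:np.array(a,float)/5.2+[130,100]
P=lambda a:onz(ci,f(a),.096)
top=P([[252,142],[425,142],[597,142]]);bot=P([[275,492],[439,492],[603,492]])
print(top,bot);mid=(top+bot)/2;print(mid,np.linalg.norm(np.diff(mid,axis=0),axis=1));
d=bot-top;print(d/np.linalg.norm(d,axis=1)[:,None],np.linalg.norm(d,axis=1))
c=P([[157,103],[192,530]]);print("front corners",c,np.linalg.norm(c[1]-c[0]),c.mean(0))
dx=P([[253,105],[275,525]]);print(dx,dx.mean(0))
y=mid[2]-mid[0];print(y/np.linalg.norm(y))
g=P([[90,458],[780,458]]);print(g)
```

```text
[[ 0.50264946 -0.19340403  0.096     ]
 [ 0.49911386 -0.1560854   0.096     ]
 [ 0.49560988 -0.11892006  0.096     ]] [[ 0.58208741 -0.18608206  0.096     ]
 [ 0.57858314 -0.148422    0.096     ]
 [ 0.57507197 -0.11070172  0.096     ]]
[[ 0.54236843 -0.18974305  0.096     ]
 [ 0.5388485  -0.1522537   0.096     ]
 [ 0.53534093 -0.11481089  0.096     ]] [0.03765423 0.03760674]
[[0.99577902 0.09178309 0.        ]
 [0.99538259 0.09598694 0.        ]
 [0.9946942  0.10287591 0.        ]] [0.07977468 0.07983792 0.07988595]
front corners [[ 0.49627718 -0.21393064  0.096     ]
 [ 0.59316158 -0.20496302  0.096     ]] 0.09729853514278453 [ 0.54471938 -0.20944683  0.096     ]
[[ 0.4947435  -0.19338689  0.096     ]
 [ 0.59015302 -0.1858389   0.096     ]] [ 0.54244826 -0.1896129   0.096     ]
[-0.09337517  0.99563099  0.        ]
[[ 0.57780481 -0.22844714  0.096     ]
 [ 0.56312099 -0.07091567  0.096     ]]
```

Run:
```python
from h import *
ci=camera_info("wrist");p,r=pose();i=cv2.imread("pics/g.png");crop(i,215,105,80,150,4,"pics/g3.png")
for z in (-.003,0,.003):
    print(r.inv().apply(onz(ci,[[254.6,155.8]],p[2]+z)-p))
print(r.inv().apply(onz(ci,[[254.6,125]],p[2]-.096)-p))
```

```text
[[ 0.00018317 -0.04657687  0.00328719]]
[[ 0.00017505 -0.04718415  0.00029083]]
[[ 0.00016693 -0.04779142 -0.00270552]]
[[ 0.00042445 -0.0502816   0.09631283]]
```

View pics/g3.png

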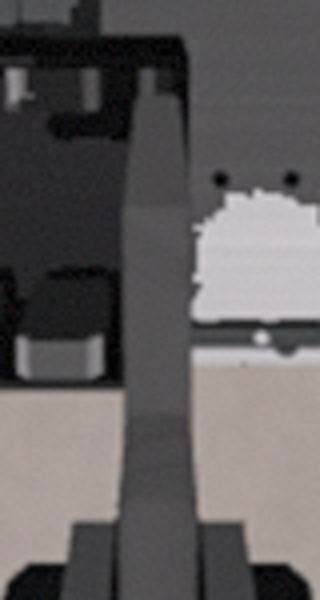

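Run:
```python
from h import *
ci=camera_info("wrist");p,r=pose()
print(r.inv().apply(onz(ci,[[254,208]],p[2])-p),r.inv().apply(onz(ci,[[254.6,127.5]],p[2]-.096)-p))
by=np.array([-.0934,.9956,0]);Rt=Rtool(by);ty=Rt.apply([0,1,0]);print(ty)
plan(np.array([.5424,-.1897,.24])+.005*ty,Rt)
```

```text
[[-9.33519960e-05 -2.25222484e-02  1.38310877e-04]] [[ 0.00042528 -0.04849988  0.09630187]]
[0.99562842 0.09340267 0.        ]
turn [-0.0062 -0.0029  0.0006] rows>=0.1  shift [-0.0845  0.0103  0.0859] rows>=2.9
```

```bash
python3 -m inch '-0.0212 0.0026 0.01 -0.006 -0.003 0 1;-0.0212 0.0026 0.01 0 0 0 1;-0.0212 0.0026 0.01 0 0 0 1;-0.0212 0.0026 0.01 0 0 0 1;0 0 0.02 0 0 0 1;0 0 0.02 0 0 0 1;0 0 0 0 0 0 1;0 0 0 0 0 0 1'
python3 - <<'E'
from h import *
by=np.array([-.0934,.9956,0]);Rt=Rtool(by);ty=Rt.apply([0,1,0])
plan(np.array([.5424,-.1897,.24])+.005*ty,Rt)
info();i=grab_frame("wrist");cv2.imwrite("pics/h.png",i);crop(i,170,60,160,200,3,"pics/h2.png")
E
```

```text
time: 6.95
tool_pos: [0.5476, -0.1883, 0.2459]
tool_rot: [-0.001, 0.672, 0.74, -0.0]
contact_force: [0.1, 0.2, 0.0]
gripper_width: 0.08
turn [-0.0013 -0.0003  0.0028] rows>=0.0  shift [-0.0009 -0.0003  0.0059] rows>=0.1
t6.95 p [ 0.5476 -0.1883  0.2459] F [0.1 0.2 0. ] w0.080 q [-0.46 -0.06  1.7  -0.    1.5  -2.13]
```

View pics/h2.png

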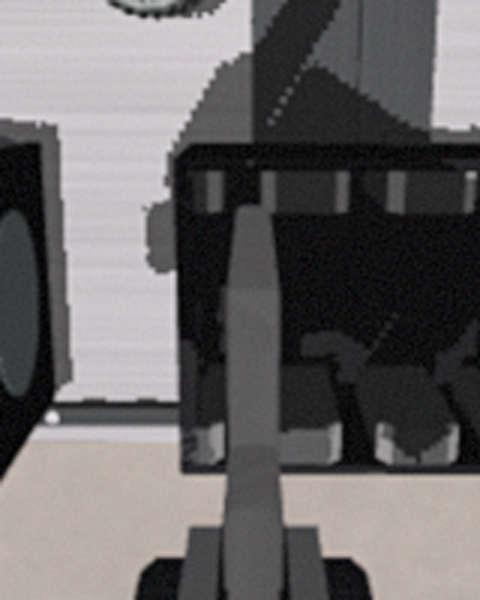

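```bash
python3 -m inch '-0.001 0 0.015 0 0 0 1;0 0 0.015 0 0 0 1;0 0 0.015 0 0 0 1;0 0 0.01 0 0 0 1;0 0 0.01 0 0 0 1;0 0 0 0 0 0 1'; python3 -m inch '0 0 0.015 0 0 0 1;0 0 0.015 0 0 0 1;0 0 0.015 0 0 0 1;0 0 0.005 0 0 0 1;0 0 0.003 0 0 0 1;0 0 0 0 0 0 1'
```

```text
time: 7.5
tool_pos: [0.5478, -0.1904, 0.1815]
tool_rot: [0.0, 0.673, 0.74, -0.0]
contact_force: [-0.7, 0.8, -0.3]
gripper_width: 0.08
time: 8.0
tool_pos: [0.5487, -0.1913, 0.1303]
tool_rot: [0.002, 0.673, 0.74, -0.0]
contact_force: [-0.1, 0.2, 0.3]
gripper_width: 0.086
```

```bash
python3 -m inch '0 0 0.003 0 0 0 1;0 0 0.003 0 0 0 1;0 0 0 0 0 0 1'; python3 -m inch '0 0 0.003 0 0 0 1;0 0 0.003 0 0 0 1;0 0 0 0 0 0 1'
```

```text
time: 8.25
tool_pos: [0.5487, -0.1914, 0.1242]
tool_rot: [0.002, 0.673, 0.74, -0.0]
contact_force: [0.8, 0.8, -0.6]
gripper_width: 0.08
time: 8.5
tool_pos: [0.5491, -0.1918, 0.1192]
tool_rot: [0.002, 0.673, 0.74, 0.0]
contact_force: [-1.5, 0.9, 5.2]
gripper_width: 0.078
```

```bash
python3 -m inch '0 0 0.001 0 0 0 1;0 0 0 0 0 0 0.85;0 0 0 0 0 0 0.7;0 0 0 0 0 0 0.65;0 0 0 0 0 0 0.65;0 0 0 0 0 0 0.65'; python3 -m inch '0 0 -0.02 0 0 0 0.65;0 0 -0.03 0 0 0 0.65;0 0 -0.03 0 0 0 0.65;0 0 -0.03 0 0 0 0.65;0 0 -0.03 0 0 0 0.65;0 0 -0.03 0 0 0 0.65;0 0 0 0 0 0 0.65';python3 - <<'E'
from h import *
info();i=grab_frame("wrist");cv2.imwrite("pics/i.png",i);np.save("i_ci.npy",camera_info("wrist"),allow_pickle=True);crop(i,150,60,200,150,4,"pics/i2.png")
E
```

```text
time: 9.0
tool_pos: [0.5483, -0.1912, 0.1166]
tool_rot: [0.001, 0.673, 0.74, -0.0]
contact_force: [0.0, 0.1, 0.0]
gripper_width: 0.35
time: 9.58
tool_pos: [0.5507, -0.1922, 0.2953]
tool_rot: [0.008, 0.673, 0.74, 0.002]
contact_force: [0.3, -0.9, 2.2]
gripper_width: 0.351
t9.58 p [ 0.5507 -0.1922  0.2953] F [ 0.3 -0.9  2.2] w0.351 q [-0.46 -0.09  1.64 -0.    1.57 -2.13]
```

View pics/i2.png

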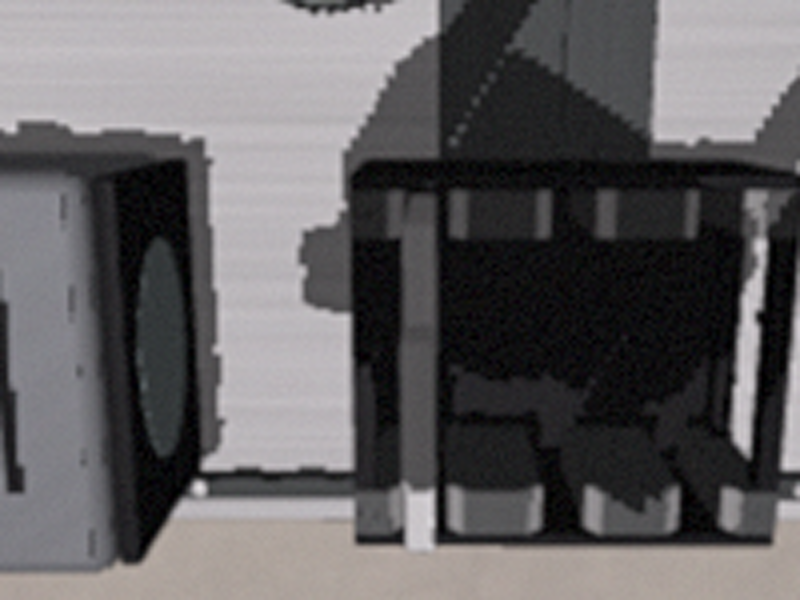

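```bash
cat >> h.py <<'E'
tipA=np.array([.5242,.2465,.1158])
G=Rtool(xp,-zp)
def cen(k): return tipA+.048*k*xr-.013*zp
E
python3 - <<'E'
from h import *
p,r=pose();t=cen(1)+.077*zp+np.array([0,0,.12]);print(t);plan(t)
E
```

```text
[0.52260855 0.25317448 0.28482684]
turn [0. 0. 0.] rows>=0.0  shift [0.4456 0.0148 0.0042] rows>=10.7
```

```bash
python3 -m inch '0.037 0.0012 0 0 0 0 0.6;0.037 0.0012 0 0 0 0 0.6;0.037 0.0012 0 0 0 0 0.6;0.037 0.0012 0 0 0 0 0.6;0.037 0.0012 0 0 0 0 0.6;0.037 0.0012 0 0 0 0 0.6;0.037 0.0012 0 0 0 0 0.6;0.037 0.0012 0 0 0 0 0.6;0.037 0.0012 0 0 0 0 0.6;0.037 0.0012 0 0 0 0 0.6';python3 -m inch '0.037 0.0012 0 0 0 0 0.6;0.037 0.0012 0 0 0 0 0.6;0 0 0 0 0 0 0.6';  python3 - <<'E'
from h import *
info();plan(cen(1)+.077*zp+np.array([0,0,.06]),G)
E
```

```text
time: 10.47
tool_pos: [0.524, 0.1802, 0.2841]
tool_rot: [0.001, 0.673, 0.74, -0.001]
contact_force: [0.8, 0.4, 0.4]
gripper_width: 0.401
time: 10.72
tool_pos: [0.5186, 0.2575, 0.2836]
tool_rot: [-0.0, 0.671, 0.742, -0.001]
contact_force: [0.2, -0.4, -0.0]
gripper_width: 0.397
t10.72 p [0.5186 0.2575 0.2836] F [ 0.2 -0.4 -0. ] w0.397 q [ 0.33 -0.08  1.66 -0.    1.57 -1.34]
turn [ 0.0452  0.6975 -0.1283] rows>=5.7  shift [-0.0417  0.0029  0.0417] rows>=1.4
```

```bash
python3 -m inch '0 0 0 0.0075 0.1162 -0.0214 0.6;0 0 0 0.0075 0.1162 -0.0214 0.6;0 0 0 0.0075 0.1162 -0.0214 0.6;0 0 0 0.0075 0.1162 -0.0214 0.6;0 0 0 0.0075 0.1162 -0.0214 0.6;0 0 0 0.0075 0.1162 -0.0214 0.6;-0.02 0.0015 0.02 0 0 0 0.6;-0.02 0.0015 0.02 0 0 0 0.6;0 0 0 0 0 0 0.6';  python3 - <<'E'
from h import *
info();plan(cen(1)+.077*zp,G)
E
```

```text
time: 11.47
tool_pos: [0.5215, 0.2467, 0.2212]
tool_rot: [-0.27, 0.587, 0.734, 0.209]
contact_force: [-1.3, -0.5, -1.2]
gripper_width: 0.398
t11.47 p [0.5215 0.2467 0.2212] F [-1.3 -0.5 -1.2] w0.398 q [-0.   -0.02  1.82  0.67  1.55 -1.88]
turn [-0.0027  0.0017 -0.0128] rows>=0.1  shift [-0.0316  0.0026  0.0471] rows>=1.4
```

```bash
python3 -m inch '-0.0158 0.0013 0.0235 -0.002 0.002 -0.012 0.6;-0.0158 0.0013 0.0235 0 0 0 0.6;0 0 0 0 0 0 0.6;0 0 0 0 0 0 0.6';  python3 - <<'E'
from h import *
info();plan(cen(1)-.013*zp,G);i=grab_frame("wrist");cv2.imwrite("pics/j.png",i);crop(i,200,110,160,150,4,"pics/j2.png")
t=cen(1)+.013*zp;yr=np.cross(Z,xr);print(proj(camera_info("wrist"),[t,t+yr*.018,t-yr*.018]))
E
```

```text
time: 11.8
tool_pos: [0.5252, 0.255, 0.1724]
tool_rot: [-0.266, 0.58, 0.739, 0.215]
contact_force: [-0.1, -0.6, -0.1]
gripper_width: 0.397
t11.80 p [0.5252 0.255  0.1724] F [-0.1 -0.6 -0.1] w0.397 q [ 0.01  0.03  1.85  0.68  1.47 -1.95]
turn [ 0.0051 -0.0007  0.0072] rows>=0.1  shift [-0.0057 -0.0029  0.095 ] rows>=2.3
[[244.65653317 195.97205919]
 [244.68509982 170.6753959 ]
 [244.62810204 220.05369812]]
```

View pics/j2.png

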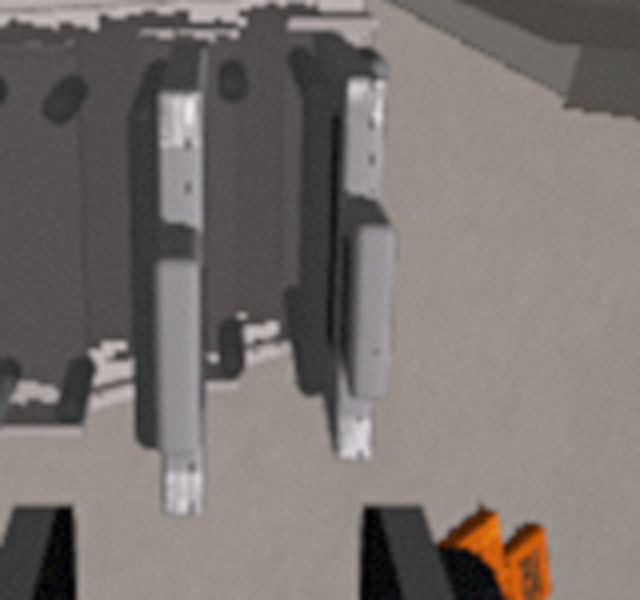

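Run:
```python
from h import *
ci=np.load("i_ci.npy",allow_pickle=True).item()
f=lambda a:np.array(a,float)/4+[150,60]
e=onz(ci,f([[420,190],[420,550]]),.118);print("plate",e,e.mean(0))
b=onz(ci,f([[352,186],[356,543]]),.096);print("front edge",b,b.mean(0), np.linalg.norm(b[1]-b[0]))
bx=np.array([.9956,.0934,0]);print((e.mean(0)-b.mean(0))@bx)
ci=camera_info("wrist")
im=cv2.imread("pics/j.png");p,r=pose()
g=lambda a:np.array(a,float)/4+[200,110]
# tab tip plane: perpendicular to tool z at depth; compute tool-frame coords
d=(r.inv().apply(cen(1)+.013*zp-p))[2]
o,v=ray(ci,g([[179.5,258],[179.5,465],[180,92],[182,513]]));o2=r.inv().apply(o-p);v2=r.inv().apply(v)
print(d,[o2+v2[k]*((d+(0.026 if k>1 else 0)-o2[2])/v2[k][2]) for k in range(4)])
```

```text
plate [[ 0.49363142 -0.19734535  0.118     ]
 [ 0.58287409 -0.18879902  0.118     ]] [ 0.53825276 -0.19307219  0.118     ]
front edge [[ 0.4957358  -0.21438114  0.096     ]
 [ 0.59022096 -0.20578124  0.096     ]] [ 0.54297838 -0.21008119  0.096     ] 0.09487572839174997
-0.0031161865833086192
0.07065502198208176 [array([-0.00645544, -0.02006955,  0.07065502]), array([-0.00675918,  0.01792221,  0.07065502]), array([-0.00684241, -0.0444901 ,  0.09665502]), array([-0.00710616,  0.03990908,  0.09665502])]
```

```bash
python3 -m inch '-0.0063 -0.0015 0 0.003 0 0.006 0.6;0 0 0.02 0 0 0 0.6;0 0 0.02 0 0 0 0.6;0 0 0.02 0 0 0 0.6;0 0 0.018 0 0 0 0.6;0 0 0.016 0 0 0 0.6;0 0 0 0 0 0 0.6;0 0 0 0 0 0 0.8;0 0 0 0 0 0 1;0 0 0 0 0 0 1';  python3 -m inch '0 0 0 0 0 0 1;0 0 0 0 0 0 1;0 0 0 0 0 0 1;0 0 0 0 0 0 1'
```

```text
time: 12.68
tool_pos: [0.5143, 0.3079, 0.0991]
tool_rot: [-0.265, 0.582, 0.738, 0.215]
contact_force: [0.0, -0.1, -0.0]
gripper_width: 0.081
time: 13.02
tool_pos: [0.5144, 0.3079, 0.099]
tool_rot: [-0.265, 0.582, 0.738, 0.215]
contact_force: [1.5, -4.5, 6.2]
gripper_width: 0.078
```

Gripped. Lift along the plate, then swing upright.

```bash
python3 -m inch '0 0 -0.01 0 0 0 1;0 0 -0.02 0 0 0 1;0 0 -0.03 0 0 0 1;0 0 -0.03 0 0 0 1;0 0 -0.03 0 0 0 1;0 0 0 0 0 0 1';  python3 - <<'E'
from h import *
info();by=np.array([-.0934,.9956,0]);plan([.529,-.09,.32],Rtool(by))
E
```

```text
time: 13.52
tool_pos: [0.5333, 0.2309, 0.1947]
tool_rot: [-0.263, 0.582, 0.738, 0.217]
contact_force: [1.4, 0.3, 1.0]
gripper_width: 0.082
t13.52 p [0.5333 0.2309 0.1947] F [1.4 0.3 1. ] w0.082 q [-0.03  0.02  1.83  0.67  1.52 -1.95]
turn [-0.0335 -0.6952  0.1363] rows>=5.7  shift [-0.3191 -0.0342 -0.1253] rows>=8.3
```

```bash
python3 -m inch '0 0 -0.024 -0.0056 -0.1159 0.0227 1;0 0 -0.024 -0.0056 -0.1159 0.0227 1;0 0 -0.024 -0.0056 -0.1159 0.0227 1;0 0 -0.024 -0.0056 -0.1159 0.0227 1;0 0 -0.024 -0.0056 -0.1159 0.0227 1;0 0 -0.024 -0.0056 -0.1159 0.0227 1;0 0 0 0 0 0 1';  python3 - <<'E'
from h import *
info();by=np.array([-.0934,.9956,0]);plan([.529,-.09,.32],Rtool(by))
E
```

```text
time: 14.1
tool_pos: [0.5427, 0.1815, 0.3252]
tool_rot: [0.0, 0.671, 0.742, 0.0]
contact_force: [0.3, 0.8, 0.4]
gripper_width: 0.082
t14.10 p [0.5427 0.1815 0.3252] F [0.3 0.8 0.4] w0.082 q [ 0.19 -0.11  1.62 -0.    1.63 -1.48]
turn [0.001  0.0003 0.0066] rows>=0.1  shift [-0.269  -0.039   0.0052] rows>=6.5
```

```bash
python3 -m inch '-0.034 -0.005 0 0 0 0 1;-0.034 -0.005 0 0 0 0 1;-0.034 -0.005 0 0 0 0 1;-0.034 -0.005 0 0 0 0 1;-0.034 -0.005 0 0 0 0 1;-0.034 -0.005 0 0 0 0 1;-0.034 -0.005 0 0 0 0 1;-0.034 -0.004 0 0 0 0.006 1;0 0 0 0 0 0 1;0 0 0 0 0 0 1';  python3 - <<'E'
from h import *
info();by=np.array([-.0934,.9956,0]);plan([.529,-.09,.32],Rtool(by))
i=grab_frame("wrist");np.save("k_ci.npy",camera_info("wrist"),allow_pickle=True);cv2.imwrite("pics/k.png",i);crop(i,110,90,170,127,4.6,"pics/k2.png");crop(i,215,105,80,150,4,"pics/k3.png")
E
```

```text
time: 14.93
tool_pos: [0.5282, -0.0969, 0.3167]
tool_rot: [-0.005, 0.676, 0.737, -0.003]
contact_force: [1.4, -0.1, -0.9]
gripper_width: 0.078
t14.93 p [ 0.5282 -0.0969  0.3167] F [ 1.4 -0.1 -0.9] w0.078 q [-0.32 -0.19  1.7  -0.    1.64 -1.98]
turn [-0.0111 -0.0039 -0.0061] rows>=0.1  shift [ 0.0068  0.0014 -0.0033] rows>=0.2
```

View pics/k2.png

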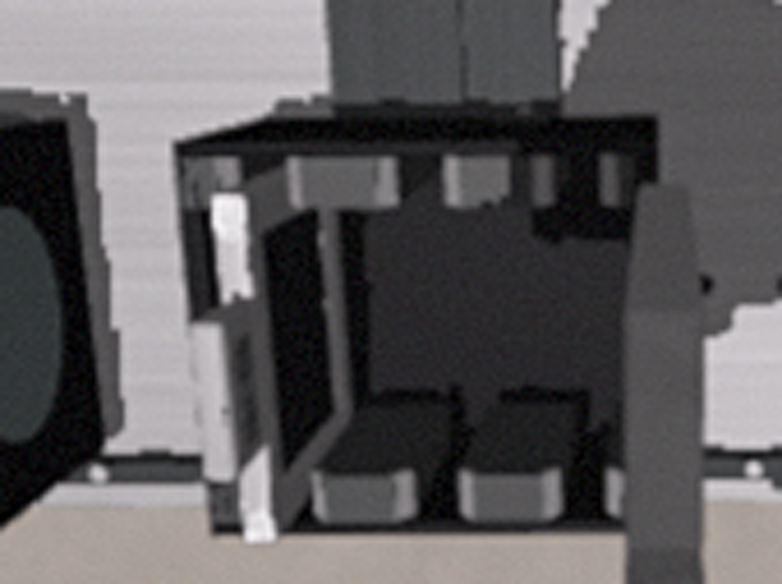

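View pics/k3.png

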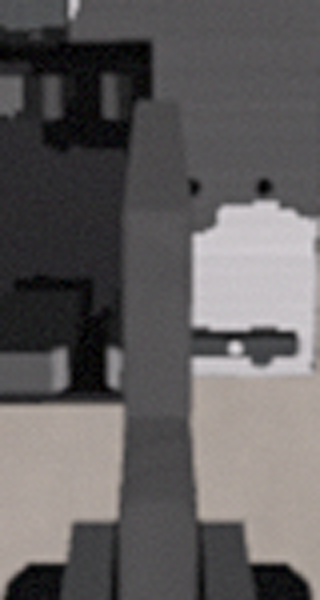

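Run:
```python
from h import *
ci=np.load("k_ci.npy",allow_pickle=True).item();p,r=pose()
f=lambda a:np.array(a,float)/4.6+[110,90]
t=onz(ci,f([[422.5,180],[576.5,180]]),.096);b=onz(ci,f([[437.5,497],[584.5,497]]),.096);print((t+b)/2,(b-t)/np.linalg.norm(b-t,axis=1)[:,None])
print(r.inv().apply(onz(ci,[[254.6,157.2],[254.,209]],p[2])-p),r.inv().apply(onz(ci,[[254.6,130]],p[2]-.096)-p))
by=np.array([-.0934,.9956,0]);Rt=Rtool(by);ty=Rt.apply([0,1,0])
plan(np.array([.5388,-.1523,.24])+.005*ty,Rt)
```

```text
[[ 0.5389093  -0.15178471  0.096     ]
 [ 0.53561705 -0.11468     0.096     ]] [[0.99591526 0.09029287 0.        ]
 [0.99519565 0.09790617 0.        ]]
[[ 0.00014682 -0.04650359  0.00049662]
 [-0.00012319 -0.02197382  0.00023398]] [[ 0.00039237 -0.0466729   0.09650538]]
turn [-0.0107 -0.0036 -0.0041] rows>=0.1  shift [-0.0572  0.01    0.077 ] rows>=2.3
```

```bash
python3 -m inch '-0.019 0.003 0.01 -0.01 -0.003 -0.004 1;-0.019 0.003 0.015 0 0 0 1;-0.019 0.003 0.015 0 0 0 1;0 0 0.015 0 0 0 1;0 0 0.015 0 0 0 1;0 0 0 0 0 0 1;0 0 0 0 0 0 1'
python3 - <<'E'
from h import *
by=np.array([-.0934,.9956,0]);Rt=Rtool(by);ty=Rt.apply([0,1,0])
plan(np.array([.5388,-.1522,.23])+.0043*ty,Rt)
info();i=grab_frame("wrist");crop(i,170,60,160,200,3,"pics/l2.png")
E
```

```text
time: 15.57
tool_pos: [0.5428, -0.1502, 0.2473]
tool_rot: [-0.0, 0.672, 0.74, -0.0]
contact_force: [0.2, 0.0, 0.0]
gripper_width: 0.08
turn [-0.001  -0.0001  0.0028] rows>=0.0  shift [-0.0016  0.0001  0.0173] rows>=0.4
t15.57 p [ 0.5428 -0.1502  0.2473] F [0.2 0.  0. ] w0.080 q [-0.4  -0.1   1.74 -0.    1.51 -2.07]
```

View pics/l2.png

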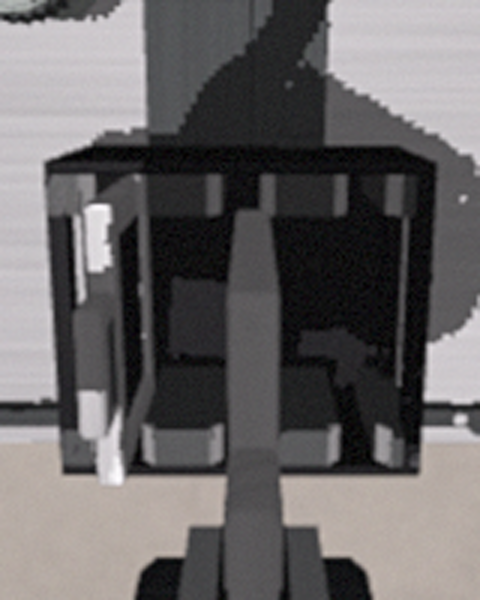

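```bash
python3 -m inch '-0.0016 0 0.01 0 0 0.002 1;0 0 0.015 0 0 0 1;0 0 0.015 0 0 0 1;0 0 0.015 0 0 0 1;0 0 0.01 0 0 0 1;0 0 0 0 0 0 1'; python3 -m inch '0 0 0.015 0 0 0 1;0 0 0.015 0 0 0 1;0 0 0.015 0 0 0 1;0 0 0.008 0 0 0 1;0 0 0.005 0 0 0 1;0 0 0 0 0 0 1'
```

```text
time: 16.12
tool_pos: [0.5425, -0.1529, 0.1815]
tool_rot: [-0.0, 0.674, 0.739, -0.001]
contact_force: [-1.3, 0.6, -1.4]
gripper_width: 0.081
time: 16.62
tool_pos: [0.5436, -0.1536, 0.1255]
tool_rot: [0.001, 0.674, 0.739, -0.0]
contact_force: [0.0, -0.5, -1.1]
gripper_width: 0.079
```

```bash
python3 -m inch '0 0 0.003 0 0 0 1;0 0 0.003 0 0 0 1;0 0 0 0 0 0 1'; python3 -m inch '0 0 0.002 0 0 0 1;0 0 0 0 0 0 1'
```

```text
time: 16.87
tool_pos: [0.544, -0.1538, 0.1202]
tool_rot: [0.002, 0.674, 0.739, -0.0]
contact_force: [-0.8, -0.4, -0.5]
gripper_width: 0.082
time: 17.03
tool_pos: [0.5445, -0.1541, 0.1192]
tool_rot: [0.002, 0.674, 0.739, 0.0]
contact_force: [-1.7, -0.0, 3.4]
gripper_width: 0.078
```

```bash
python3 -m inch '0 0 0.001 0 0 0 1;0 0 0 0 0 0 0.85;0 0 0 0 0 0 0.75;0 0 0 0 0 0 0.7;0 0 0 0 0 0 0.7;0 0 0 0 0 0 0.7'; python3 -m inch '0 0 -0.01 0 0 0 0.7;0 0 -0.02 0 0 0 0.7;0 0 -0.03 0 0 0 0.7;0 0 -0.03 0 0 0 0.7;0 0 -0.03 0 0 0 0.7;0 0 -0.03 0 0 0 0.7;0 0 -0.02 0 0 0 0.65';python3 - <<'E'
from h import *
info();i=grab_frame("wrist");crop(i,150,60,200,150,4,"pics/m2.png")
p,r=pose();t=cen(2)+.077*zp+np.array([0,0,.11]);plan(t)
E
```

```text
time: 17.53
tool_pos: [0.5436, -0.1537, 0.1166]
tool_rot: [0.001, 0.674, 0.739, -0.0]
contact_force: [-0.6, 0.1, -0.4]
gripper_width: 0.3
time: 18.12
tool_pos: [0.5442, -0.1537, 0.2916]
tool_rot: [0.004, 0.674, 0.739, 0.001]
contact_force: [0.2, 0.4, 0.2]
gripper_width: 0.349
t18.12 p [ 0.5442 -0.1537  0.2916] F [0.2 0.4 0.2] w0.349 q [-0.41 -0.12  1.68 -0.    1.57 -2.07]
turn [0. 0. 0.] rows>=0.0  shift [0.4555 0.0076 0.0176] rows>=10.9
```

View pics/m2.png

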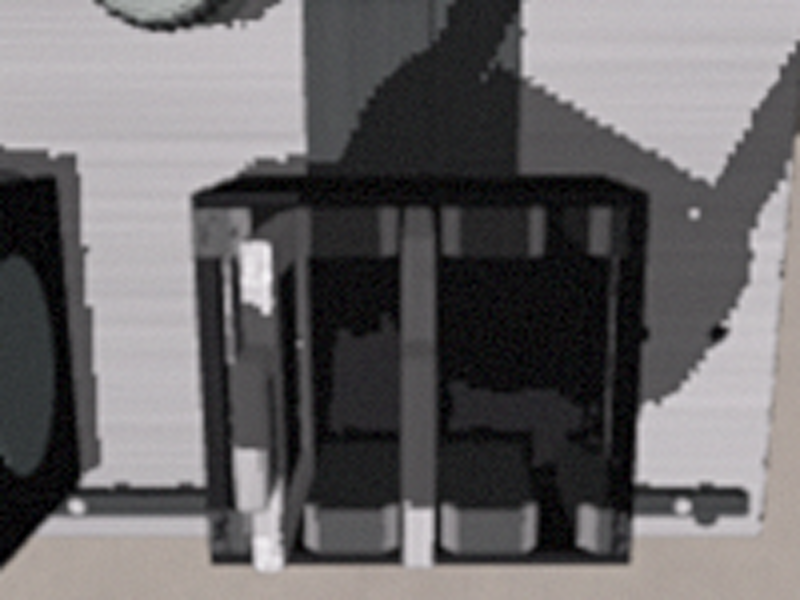

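Two plates home. Now the third.

```bash
python3 -m inch '0.038 0.0006 0 0 0 0 0.6;0.038 0.0006 0 0 0 0 0.6;0.038 0.0006 0 0 0 0 0.6;0.038 0.0006 0 0 0 0 0.6;0.038 0.0006 0 0 0 0 0.6;0.038 0.0006 0 0 0 0 0.6;0.038 0.0006 0 0 0 0 0.6;0.038 0.0006 0 0 0 0 0.6;0.038 0.0006 0 0 0 0 0.6;0.038 0.0006 0 0 0 0 0.6';python3 -m inch '0.038 0.0006 0 0 0 0 0.6;0.038 0.0006 0 0 0 0 0.6;0 0 0 0.0075 0.1162 -0.0214 0.6;0 0 0 0.0075 0.1162 -0.0214 0.6;0 0 0 0.0075 0.1162 -0.0214 0.6;0 0 0 0.0075 0.1162 -0.0214 0.6;0 0 0 0.0075 0.1162 -0.0214 0.6;0 0 0 0.0075 0.1162 -0.0214 0.6;0 0 0 0 0 0 0.6';  python3 - <<'E'
from h import *
info();plan(cen(2)+.077*zp,G)
E
```

```text
time: 19.0
tool_pos: [0.5138, 0.2274, 0.2865]
tool_rot: [0.002, 0.674, 0.739, 0.0]
contact_force: [1.0, 0.3, 0.2]
gripper_width: 0.397
time: 19.75
tool_pos: [0.5084, 0.2988, 0.2826]
tool_rot: [-0.268, 0.587, 0.734, 0.213]
contact_force: [-0.1, -0.8, -1.2]
gripper_width: 0.401
t19.75 p [0.5084 0.2988 0.2826] F [-0.1 -0.8 -1.2] w0.401 q [ 0.09 -0.09  1.77  0.69  1.57 -1.75]
turn [ 0.0057  0.0003 -0.0107] rows>=0.1  shift [-0.0754  0.0032  0.0904] rows>=2.8
```

```bash
python3 -m inch '-0.0187 0.0008 0.0225 0.005 0 -0.01 0.6;-0.0187 0.0008 0.0225 0 0 0 0.6;-0.0187 0.0008 0.0225 0 0 0 0.6;-0.0187 0.0008 0.0225 0 0 0 0.6;0 0 0 0 0 0 0.6;0 0 0 0 0 0 0.6';  python3 - <<'E'
from h import *
info();plan(cen(2)-.013*zp,G);i=grab_frame("wrist");cv2.imwrite("pics/n.png",i);crop(i,200,110,160,150,4,"pics/n2.png")
t=cen(2)+.013*zp;yr=np.cross(Z,xr);print(proj(camera_info("wrist"),[t,t+yr*.018,t-yr*.018]))
E
```

```text
time: 20.25
tool_pos: [0.511, 0.3028, 0.168]
tool_rot: [-0.267, 0.581, 0.739, 0.211]
contact_force: [0.4, -0.4, 0.6]
gripper_width: 0.401
t20.25 p [0.511  0.3028 0.168 ] F [ 0.4 -0.4  0.6] w0.401 q [ 0.1   0.03  1.86  0.7   1.41 -1.88]
turn [-0.0008  0.0027  0.0038] rows>=0.0  shift [-0.0043 -0.0003  0.0905] rows>=2.2
[[246.446299   202.05354173]
 [246.43817643 176.48968939]
 [246.45301068 226.39508613]]
```

View pics/n2.png

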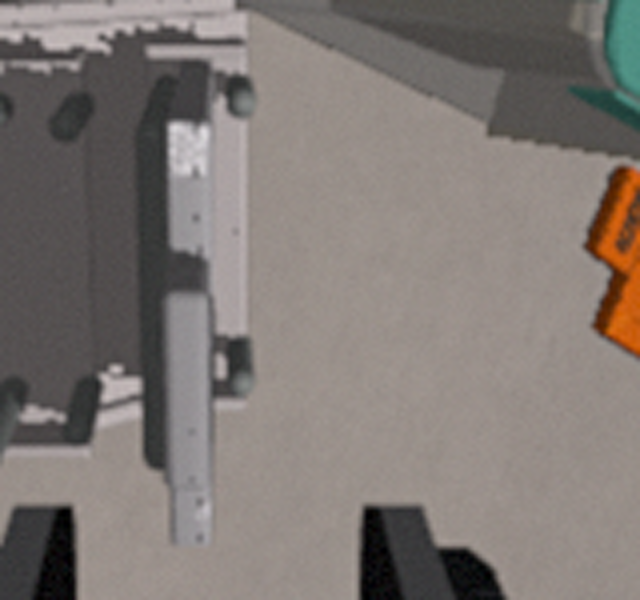

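```bash
python3 -m inch '-0.0038 -0.001 0 0 0.002 0.003 0.6;0 0 0.02 0 0 0 0.6;0 0 0.02 0 0 0 0.6;0 0 0.02 0 0 0 0.6;0 0 0.016 0 0 0 0.6;0 0 0.0145 0 0 0 0.6;0 0 0 0 0 0 0.6;0 0 0 0 0 0 0.8;0 0 0 0 0 0 1;0 0 0 0 0 0 1';  python3 -m inch '0 0 0 0 0 0 1;0 0 0 0 0 0 1;0 0 0 0 0 0 1;0 0 0 0 0 0 1'; python3 -m inch '0 0 -0.01 0 0 0 1;0 0 -0.02 0 0 0 1;0 0 -0.03 0 0 0 1;0 0 -0.03 0 0 0 1;0 0 -0.03 0 0 0 1;0 0 0 0 0 0 1';  python3 - <<'E'
from h import *
info();by=np.array([-.0934,.9956,0]);plan([.529,-.08,.32],Rtool(by))
E
```

```text
time: 21.13
tool_pos: [0.4999, 0.3557, 0.0987]
tool_rot: [-0.266, 0.582, 0.738, 0.214]
contact_force: [0.3, 0.2, -1.7]
gripper_width: 0.083
time: 21.47
tool_pos: [0.5, 0.3557, 0.0986]
tool_rot: [-0.266, 0.582, 0.738, 0.214]
contact_force: [1.2, -4.8, 5.9]
gripper_width: 0.08
time: 21.97
tool_pos: [0.5196, 0.2788, 0.1944]
tool_rot: [-0.264, 0.582, 0.738, 0.216]
contact_force: [0.8, 0.2, 0.1]
gripper_width: 0.078
t21.97 p [0.5196 0.2788 0.1944] F [0.8 0.2 0.1] w0.078 q [ 0.05  0.    1.84  0.69  1.47 -1.89]
turn [-0.0367 -0.6958  0.1363] rows>=5.7  shift [-0.3582 -0.0241 -0.1256] rows>=9.1
```

```bash
python3 -m inch '0 0 -0.024 -0.006 -0.116 0.0227 1;0 0 -0.024 -0.006 -0.116 0.0227 1;0 0 -0.024 -0.006 -0.116 0.0227 1;0 0 -0.024 -0.006 -0.116 0.0227 1;0 0 -0.024 -0.006 -0.116 0.0227 1;0 0 -0.024 -0.006 -0.116 0.0227 1;0 0 0 0 0 0 1';  python3 - <<'E'
from h import *
info();by=np.array([-.0934,.9956,0]);plan([.529,-.08,.32],Rtool(by))
E
```

```text
time: 22.55
tool_pos: [0.5292, 0.2294, 0.3248]
tool_rot: [0.0, 0.671, 0.742, -0.0]
contact_force: [-0.2, 0.7, 0.1]
gripper_width: 0.081
t22.55 p [0.5292 0.2294 0.3248] F [-0.2  0.7  0.1] w0.081 q [ 0.28 -0.1   1.61 -0.    1.63 -1.39]
turn [0.0001 0.0001 0.0071] rows>=0.1  shift [-0.308  -0.0291  0.0048] rows>=7.4
```

```bash
python3 -m inch '-0.034 -0.003 0 0 0 0 1;-0.034 -0.003 0 0 0 0 1;-0.034 -0.003 0 0 0 0 1;-0.034 -0.003 0 0 0 0 1;-0.034 -0.003 0 0 0 0 1;-0.034 -0.003 0 0 0 0 1;-0.034 -0.003 0 0 0 0 1;-0.034 -0.003 0 0 0 0.006 1;-0.034 -0.003 0 0 0 0 1;0 0 0 0 0 0 1'; python3 -m inch '0 0 0 0 0 0 1' >/dev/null
python3 - <<'E'
from h import *
info()
i=grab_frame("wrist");np.save("k_ci.npy",camera_info("wrist"),allow_pickle=True);cv2.imwrite("pics/o.png",i);crop(i,100,90,180,135,4.4,"pics/o2.png");crop(i,215,105,80,150,4,"pics/o3.png")
E
```

```text
time: 23.38
tool_pos: [0.5298, -0.0854, 0.3162]
tool_rot: [-0.004, 0.676, 0.737, -0.004]
contact_force: [-0.3, 1.2, -0.7]
gripper_width: 0.084
t23.47 p [ 0.5301 -0.0819  0.3166] F [-0.5  0.3 -1.5] w0.080 q [-0.29 -0.19  1.7  -0.    1.64 -1.95]
```

View pics/o2.png

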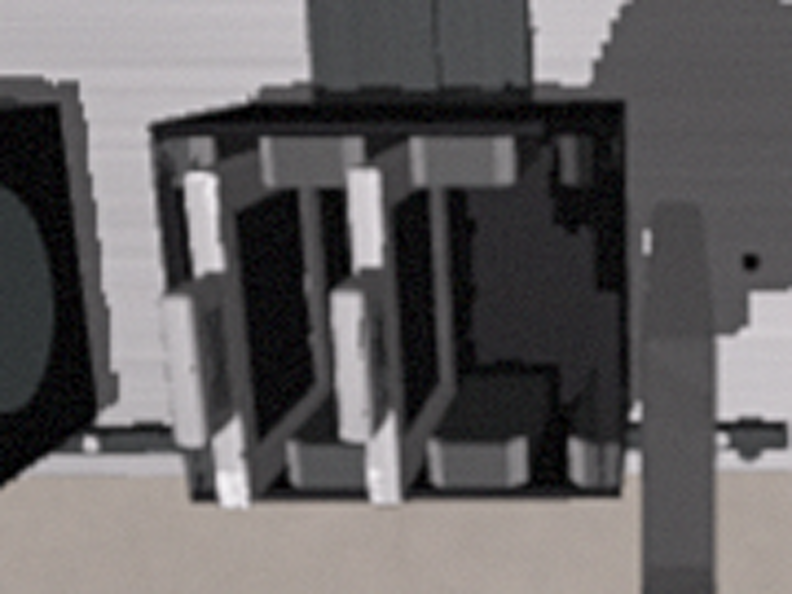

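View pics/o3.png

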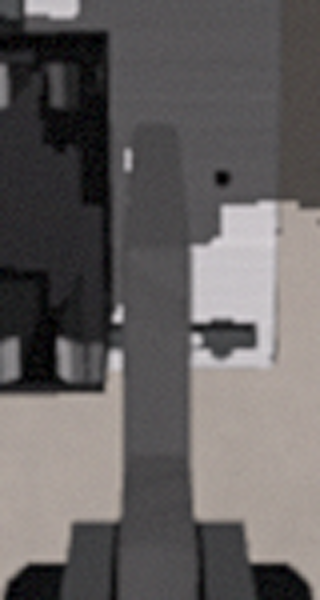

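Run:
```python
from h import *
ci=np.load("k_ci.npy",allow_pickle=True).item();p,r=pose()
f=lambda a:np.array(a,float)/4.4+[100,90]
t=onz(ci,f([[537,160]]),.096);b=onz(ci,f([[547.5,465]]),.096);print((t+b)/2,(b-t)/np.linalg.norm(b-t,axis=1)[:,None])
o=r.inv().apply(onz(ci,[[254.6,166.7],[254.,219.2]],p[2])-p);print(o)
print(r.inv().apply(onz(ci,[[254.6,136.2]],p[2]-.096)-p))
by=np.array([-.0934,.9956,0]);Rt=Rtool(by);ty=Rt.apply([0,1,0])
plan(np.array([.5354,-.1147,.245])-0.0*ty,Rt)
```

```text
[[ 0.5356496  -0.11472584  0.096     ]] [[0.9953894  0.09591632 0.        ]]
[[ 0.00016788 -0.0421979   0.00047014]
 [-0.0001038  -0.01689172  0.00018771]]
[[ 0.00041673 -0.04222289  0.09647745]]
turn [-0.0111 -0.0028 -0.0037] rows>=0.1  shift [-0.0342  0.002   0.072 ] rows>=1.9
```

Plate is centred (offset ≈ 0); go to slot 3.

```bash
python3 -m inch '-0.0114 0.0006 0.01 -0.01 -0.003 -0.003 1;-0.0114 0.0006 0.015 0 0 0 1;-0.0114 0.0006 0.015 0 0 0 1;0 0 0.015 0 0 0 1;0 0 0.015 0 0 0 1;0 0 0 0 0 0 1;0 0 0 0 0 0 1'
python3 - <<'E'
from h import *
by=np.array([-.0934,.9956,0]);Rt=Rtool(by);ty=Rt.apply([0,1,0])
plan(np.array([.5355,-.1147,.23])-.0*ty,Rt)
info();i=grab_frame("wrist");crop(i,170,60,160,200,3,"pics/q2.png")
E
```

```text
time: 24.1
tool_pos: [0.5352, -0.1133, 0.2474]
tool_rot: [-0.0, 0.672, 0.74, -0.001]
contact_force: [-0.4, 0.3, -0.7]
gripper_width: 0.085
turn [-0.0015  0.0008  0.0023] rows>=0.0  shift [-0.0014  0.0002  0.0174] rows>=0.4
t24.10 p [ 0.5352 -0.1133  0.2474] F [-0.4  0.3 -0.7] w0.085 q [-0.34 -0.14  1.77 -0.    1.51 -2.01]
```

View pics/q2.png

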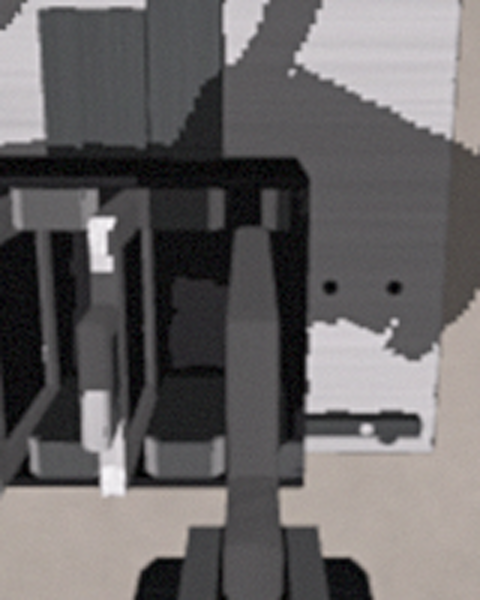

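```bash
python3 -m inch '-0.0014 0 0.01 0 0 0.002 1;0 0 0.015 0 0 0 1;0 0 0.015 0 0 0 1;0 0 0.015 0 0 0 1;0 0 0.01 0 0 0 1;0 0 0 0 0 0 1'; python3 -m inch '0 0 0.015 0 0 0 1;0 0 0.015 0 0 0 1;0 0 0.015 0 0 0 1;0 0 0.008 0 0 0 1;0 0 0.005 0 0 0 1;0 0 0 0 0 0 1'; python3 -m inch '0 0 0.003 0 0 0 1;0 0 0.002 0 0 0 1;0 0 0 0 0 0 1'
```

```text
time: 24.65
tool_pos: [0.5349, -0.1159, 0.1815]
tool_rot: [-0.0, 0.674, 0.739, -0.001]
contact_force: [-1.1, 0.3, -1.9]
gripper_width: 0.08
time: 25.15
tool_pos: [0.5359, -0.1165, 0.1255]
tool_rot: [0.001, 0.674, 0.739, -0.001]
contact_force: [-0.1, 0.4, -1.2]
gripper_width: 0.08
time: 25.4
tool_pos: [0.5365, -0.1168, 0.1214]
tool_rot: [0.002, 0.674, 0.739, -0.0]
contact_force: [-0.4, -0.2, -0.9]
gripper_width: 0.079
```

```bash
python3 -m inch '0 0 0.002 0 0 0 1;0 0 0 0 0 0 1'; python3 -m inch '0 0 0.0015 0 0 0 1;0 0 0 0 0 0 1'
```

```text
time: 25.57
tool_pos: [0.5362, -0.1167, 0.1191]
tool_rot: [0.002, 0.674, 0.739, -0.001]
contact_force: [0.4, -0.1, -1.2]
gripper_width: 0.077
time: 25.73
tool_pos: [0.5364, -0.1168, 0.1178]
tool_rot: [0.002, 0.674, 0.739, -0.0]
contact_force: [0.7, 0.8, -1.1]
gripper_width: 0.077
```

```bash
python3 -m inch '0 0 0.0015 0 0 0 1;0 0 0 0 0 0 1'; python3 -m inch '0 0 0.0015 0 0 0 1;0 0 0 0 0 0 1'
```

```text
time: 25.9
tool_pos: [0.5367, -0.117, 0.1178]
tool_rot: [0.002, 0.674, 0.739, -0.001]
contact_force: [-3.7, -0.1, 7.5]
gripper_width: 0.083
time: 26.07
tool_pos: [0.537, -0.1172, 0.1178]
tool_rot: [0.002, 0.674, 0.739, -0.001]
contact_force: [-6.3, 1.4, 13.7]
gripper_width: 0.081
```

Bottomed. Release and retreat.

```bash
python3 -m inch '0 0 -0.001 0 0 0 1;0 0 0 0 0 0 0.85;0 0 0 0 0 0 0.75;0 0 0 0 0 0 0.7;0 0 0 0 0 0 0.7;0 0 0 0 0 0 0.7'; python3 -m inch '0 0 -0.01 0 0 0 0.7;0 0 -0.02 0 0 0 0.7;0 0 -0.03 0 0 0 0.7;0 0 -0.03 0 0 0 0.7;0 0 -0.03 0 0 0 0.7;0 0 -0.03 0 0 0 0.7;0 0 -0.02 0 0 0 0.7;0 0 0 0 0 0 0.7';python3 - <<'E'
from h import *
info();i=grab_frame("wrist");cv2.imwrite("pics/r.png",i);crop(i,80,60,200,150,4,"pics/r2.png")
print(camera_info("wrist"));np.save("k_ci.npy",camera_info("wrist"),allow_pickle=True)
i=grab_frame("side");cv2.imwrite("pics/r_s.png",i);crop(i,235,250,180,134,4.4,"pics/r3.png")
E
```

```text
time: 26.57
tool_pos: [0.5359, -0.1166, 0.115]
tool_rot: [0.001, 0.674, 0.739, -0.001]
contact_force: [0.5, 0.3, -0.1]
gripper_width: 0.295
time: 27.23
tool_pos: [0.5382, -0.117, 0.2929]
tool_rot: [0.007, 0.674, 0.739, 0.002]
contact_force: [-0.9, -0.3, 0.8]
gripper_width: 0.303
t27.23 p [ 0.5382 -0.117   0.2929] F [-0.9 -0.3  0.8] w0.303 q [-0.35 -0.16  1.72 -0.    1.57 -2.01]
{'vertical_fov': 61.04424293619017, 'cx': 254.00557300341316, 'cy': 189.99914393198355, 'k1': 0.011807913349365705, 'origin': array([ 0.46048269, -0.123151  ,  0.43125149]), 'rotation': array([0.10649722, 0.66543758, 0.73010742, 0.11311197])}
```

View pics/r2.png

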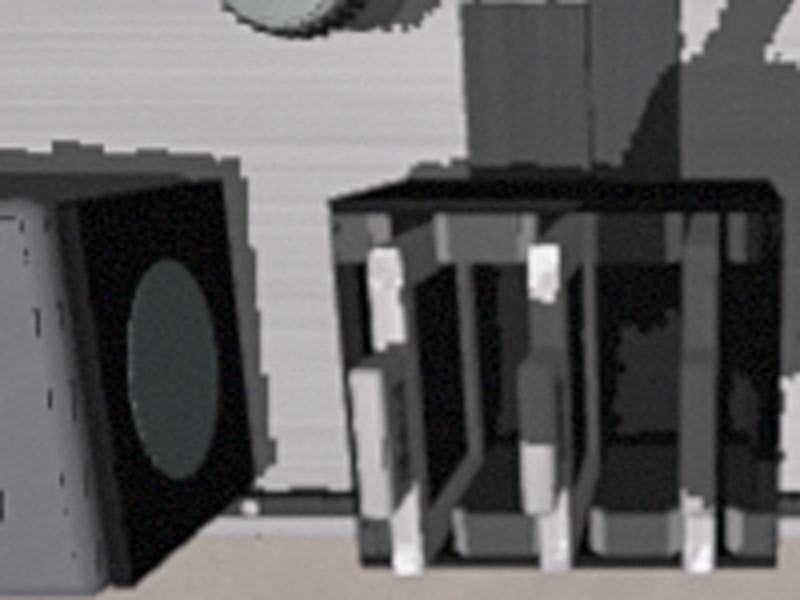

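View pics/r3.png

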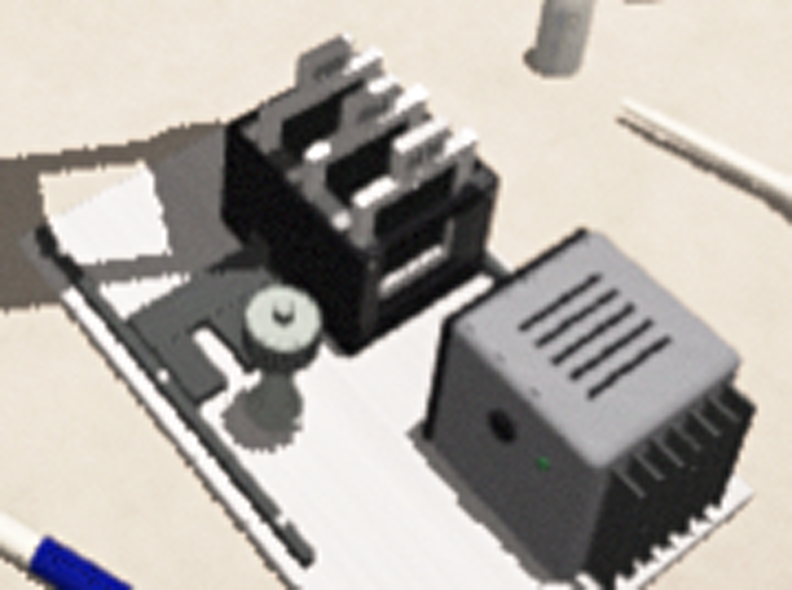

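```bash
cat >> h.py <<'E'
by=np.array([-.0934,.9956,0]);by/=np.linalg.norm(by);bx=np.array([by[1],-by[0],0]);bc=np.array([.5389,-.1520,.012])
th=.5;PR=Rtool(bx,-np.sin(th)*by-np.cos(th)*Z)
E
python3 - <<'E'
from h import *
plan(bc+.11*by+[0,0,.19],Rtool(bx));plan(bc+.11*by+[0,0,.19],PR)
E
```

```text
turn [5.7000e-03 4.0000e-04 1.5692e+00] rows>=12.6  shift [-0.0008 -0.0743  0.0849] rows>=2.7
turn [-0.3865 -0.391   1.5332] rows>=13.0  shift [-0.0008 -0.1058  0.0389] rows>=2.7
```

```bash
python3 -m inch '0.025 0 0 0 0 0.12 0.7;0.025 0 0 0 0 0.12 0.4;0 0 0 0 0 0.12 0.18;0 0 0 0 0 0.12 0.18;0 0 0 0 0 0.12 0.18;0 0 0 0 0 0.12 0.18;0 0 0 0 0 0.12 0.18;0 0 0 0 0 0.12 0.18;0 0 0 0 0 0.12 0.18;0 0 0 0 0 0.12 0.18';python3 -m inch '0 0 0 0 0 0.12 0.18;0 0 0 0 0 0.12 0.18;0 0 0 0 0 0.12 0.18;0 0 0 -0.1 0 0 0.18;0 0 0 -0.1 0 0 0.18;0 0 0 -0.1 0 0 0.18;0 0 0 -0.1 0 0 0.18;0 0 0 -0.1 0 0 0.18;0 0 0 0 0 0 0.18';python3 - <<'E'
from h import *
info();plan(bc+.11*by+[0,0,.15],PR)
E
```

```text
time: 28.17
tool_pos: [0.5333, -0.066, 0.2826]
tool_rot: [0.0, 0.974, 0.226, -0.002]
contact_force: [-0.4, -0.4, 0.1]
gripper_width: 0.824
time: 28.92
tool_pos: [0.5325, -0.0639, 0.2806]
tool_rot: [0.249, 0.967, 0.052, 0.01]
contact_force: [-0.0, 0.1, -0.9]
gripper_width: 0.819
t28.92 p [ 0.5325 -0.0639  0.2806] F [-0.   0.1 -0.9] w0.819 q [-0.01 -0.2   1.83 -0.5   1.47 -0.08]
turn [ 0.0028 -0.0006  0.0147] rows>=0.1  shift [-0.0019 -0.0759  0.0937] rows>=2.9
```

```bash
python3 -m inch '-0.0005 -0.019 0.0234 0.003 0 0.014 0.18;-0.0005 -0.019 0.0234 0 0 0 0.18;-0.0005 -0.019 0.0234 0 0 0 0.18;-0.0005 -0.019 0.0234 0 0 0 0.18;0 0 0 0 0 0 0.18;0 0 0 0 0 0 0.18';python3 - <<'E'
from h import *
info();plan(bc+.09*by+[0,0,.05],PR)
i=grab_frame("wrist");cv2.imwrite("pics/s.png",i)
E
```

```text
time: 29.42
tool_pos: [0.5293, -0.0453, 0.1642]
tool_rot: [0.246, 0.968, 0.043, 0.012]
contact_force: [-0.2, 0.5, 0.7]
gripper_width: 0.818
t29.42 p [ 0.5293 -0.0453  0.1642] F [-0.2  0.5  0.7] w0.818 q [ 0.03 -0.1   1.94 -0.52  1.31  0.07]
turn [-0.0015  0.0004 -0.0039] rows>=0.0  shift [-0.0004 -0.0339  0.0979] rows>=2.5
```

View pics/s.png

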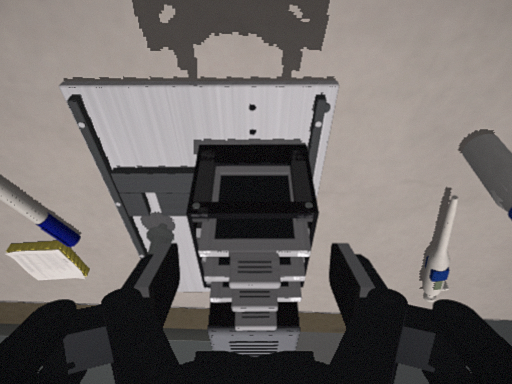

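```bash
python3 -m inch '0 -0.009 0.0245 0 0 0 0.18;0 -0.009 0.0245 0 0 0 0.18;0 -0.009 0.0245 0 0 0 0.18;0 -0.007 0.0245 0 0 -0.004 0.18;0 0 0 0 0 0 0.18;0 0 0 0 0 0 0.18';python3 - <<'E'
from h import *
info();p,r=pose();print((p-bc)@by,(p-bc)@bx);plan(p-.02*by)
i=grab_frame("wrist");cv2.imwrite("pics/t.png",i)
E
```

```text
time: 29.97
tool_pos: [0.534, -0.0624, 0.0656]
tool_rot: [0.247, 0.968, 0.044, 0.014]
contact_force: [-0.2, -0.9, 0.3]
gripper_width: 0.823
t29.97 p [ 0.534  -0.0624  0.0656] F [-0.2 -0.9  0.3] w0.823 q [-0.01  0.03  1.99 -0.56  1.12  0.15]
0.08963404577671982 0.003442297714980593
turn [0. 0. 0.] rows>=0.0  shift [0.     0.0176 0.0096] rows>=0.5
```

View pics/t.png

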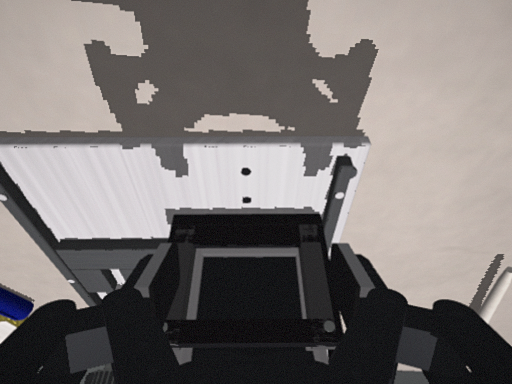

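```bash
python3 -m inch '-0.003 0 0 0 0 0 0.3;0 0 0 0 0 0 0.3;0 0 0 0 0 0 0.3;0 0 0 0 0 0 0.3';python3 -m inch '0 0.0088 0.0048 0 0 0 0.3;0 0.0044 0.0024 0 0 0 0.3;0 0 0 0 0 0 0.3';python3 - <<'E'
from h import *
info();p,r=pose();print((p-bc)@by,(p-bc)@bx)
i=grab_frame("wrist");cv2.imwrite("pics/u.png",i)
E
```

```text
time: 30.35
tool_pos: [0.5312, -0.0619, 0.0658]
tool_rot: [0.247, 0.968, 0.045, 0.016]
contact_force: [0.7, -1.2, 0.7]
gripper_width: 0.7
time: 30.6
tool_pos: [0.5318, -0.0781, 0.0646]
tool_rot: [0.247, 0.968, 0.044, 0.014]
contact_force: [-0.1, -0.6, -0.6]
gripper_width: 0.704
t30.60 p [ 0.5318 -0.0781  0.0646] F [-0.1 -0.6 -0.6] w0.704 q [-0.04  0.02  2.   -0.56  1.11  0.13]
0.0742131054958584 -0.0001553866268445151
```

View pics/u.png

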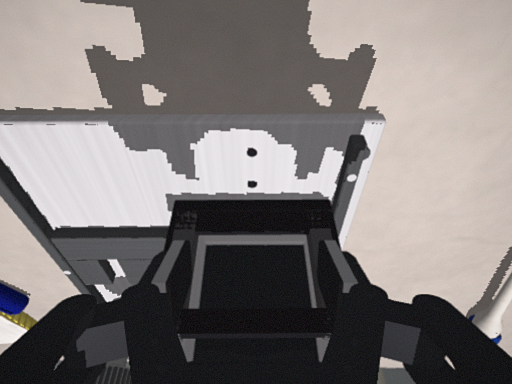

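```bash
python3 -m inch '0 0.0044 0.0024 0 0 0 0.3;0 0.0035 0.0019 0 0 0 0.3;0 0.0035 0.0019 0 0 0 0.3;0 0.0035 0.0019 0 0 0 0.3;0 0 0 0 0 0 0.3'; python3 -m inch '0 0.0035 0.0019 0 0 0 0.3;0 0.0035 0.0019 0 0 0 0.3;0 0.0035 0.0019 0 0 0 0.3;0 0.0035 0.0019 0 0 0 0.3;0 0 0 0 0 0 0.3';python3 - <<'E'
from h import *
info();p,r=pose();print((p-bc)@by,(p-bc)@bx)
i=grab_frame("wrist");cv2.imwrite("pics/v.png",i)
i=grab_frame("top");crop(i,320,180,120,90,6.6,"pics/v2.png")
E
```

```text
time: 31.07
tool_pos: [0.5335, -0.094, 0.0644]
tool_rot: [0.246, 0.968, 0.044, 0.015]
contact_force: [0.5, 1.4, 0.4]
gripper_width: 0.699
time: 31.48
tool_pos: [0.5349, -0.1097, 0.0644]
tool_rot: [0.247, 0.968, 0.044, 0.015]
contact_force: [-1.0, 1.9, 0.1]
gripper_width: 0.702
t31.48 p [ 0.5349 -0.1097  0.0644] F [-1.   1.9  0.1] w0.702 q [-0.1   0.03  2.   -0.56  1.08  0.07]
0.042440372890983666 -3.592733660458744e-05
```

View pics/v.png

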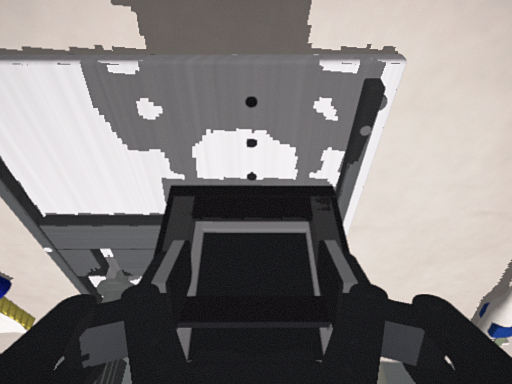

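View pics/v2.png

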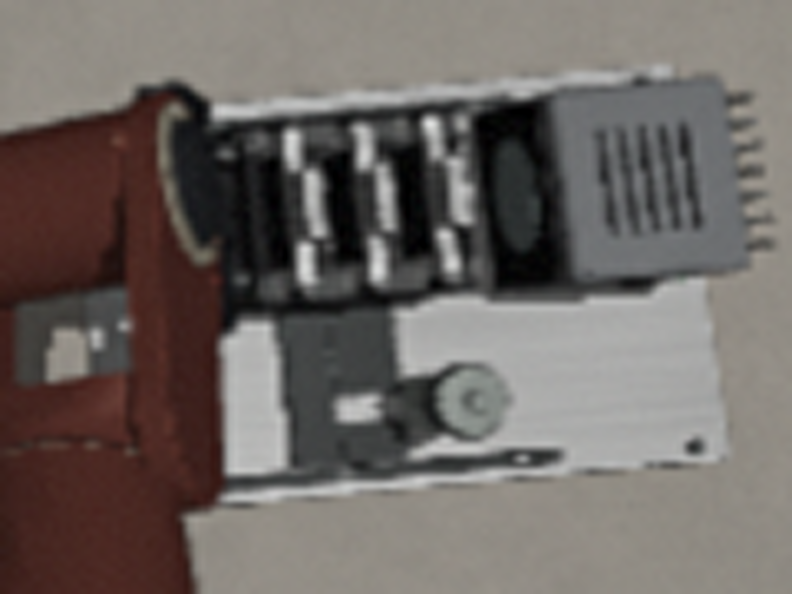

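```bash
python3 -m inch '0 0.0035 0.0019 0 0 0 0.3;0 0.0035 0.0019 0 0 0 0.3;0 0.0026 0.0014 0 0 0 0.3;0 0.0026 0.0014 0 0 0 0.3;0 0 0 0 0 0 0.3'; python3 -m inch '0 0.0026 0.0014 0 0 0 0.3;0 0.0018 0.001 0 0 0 0.3;0 0.0018 0.001 0 0 0 0.3;0 0 0 0 0 0 0.3'; python3 -m inch '0 0.0018 0.001 0 0 0 0.3;0 0.0018 0.001 0 0 0 0.3;0 0 0 0 0 0 0.3'
```

```text
time: 32.0
tool_pos: [0.5361, -0.1237, 0.0644]
tool_rot: [0.247, 0.968, 0.045, 0.014]
contact_force: [-0.4, 3.2, -0.8]
gripper_width: 0.703
time: 32.33
tool_pos: [0.5367, -0.1307, 0.0644]
tool_rot: [0.247, 0.968, 0.045, 0.014]
contact_force: [0.1, 3.1, 0.1]
gripper_width: 0.697
time: 32.58
tool_pos: [0.5371, -0.1348, 0.0644]
tool_rot: [0.247, 0.968, 0.045, 0.014]
contact_force: [-0.6, 3.7, -0.3]
gripper_width: 0.698
```

```bash
python3 -m inch '0 0.0018 0.001 0 0 0 0.3;0 0.0018 0.001 0 0 0 0.3;0 0 0 0 0 0 0.3'; python3 -m inch '0 0.0018 0.001 0 0 0 0.3;0 0.0018 0.001 0 0 0 0.3;0 0 0 0 0 0 0.3';  python3 -m inch '0 0.0018 0.001 0 0 0 0.3;0 0.0018 0.001 0 0 0 0.3;0 0 0 0 0 0 0.3'
```

```text
time: 32.83
tool_pos: [0.5375, -0.1389, 0.0644]
tool_rot: [0.247, 0.968, 0.045, 0.014]
contact_force: [-0.3, 3.8, -0.2]
gripper_width: 0.702
time: 33.08
tool_pos: [0.5379, -0.143, 0.0644]
tool_rot: [0.247, 0.968, 0.045, 0.014]
contact_force: [0.1, 3.7, -0.7]
gripper_width: 0.698
time: 33.33
tool_pos: [0.5382, -0.1467, 0.0643]
tool_rot: [0.246, 0.968, 0.045, 0.014]
contact_force: [-1.9, 6.1, 1.2]
gripper_width: 0.699
```

```bash
python3 -m inch '0 0.0018 0.001 0 0 0 0.3;0 0 0 0 0 0 0.3'; python3 -m inch '0 0.0018 0.001 0 0 0 0.3;0 0 0 0 0 0 0.3';python3 - <<'E'
from h import *
info()
i=grab_frame("top");cv2.imwrite("pics/w_t.png",i);crop(i,320,180,120,90,6.6,"pics/w2.png")
i=grab_frame("side");cv2.imwrite("pics/w_s.png",i);crop(i,235,250,180,134,4.4,"pics/w3.png")
E
```

```text
time: 33.5
tool_pos: [0.5383, -0.1471, 0.0642]
tool_rot: [0.245, 0.968, 0.044, 0.014]
contact_force: [-2.9, 15.7, 6.0]
gripper_width: 0.696
time: 33.67
tool_pos: [0.5384, -0.1473, 0.0641]
tool_rot: [0.243, 0.969, 0.044, 0.014]
contact_force: [-6.7, 25.2, 9.7]
gripper_width: 0.7
t33.67 p [ 0.5384 -0.1473  0.0641] F [-6.7 25.2  9.7] w0.700 q [-0.17  0.03  1.99 -0.55  1.04  0.  ]
```

View pics/w2.png

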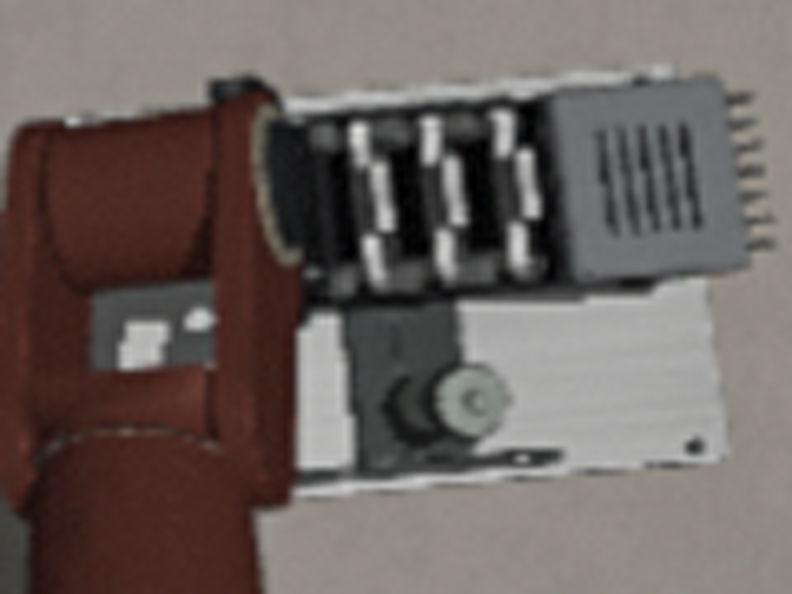

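View pics/w3.png

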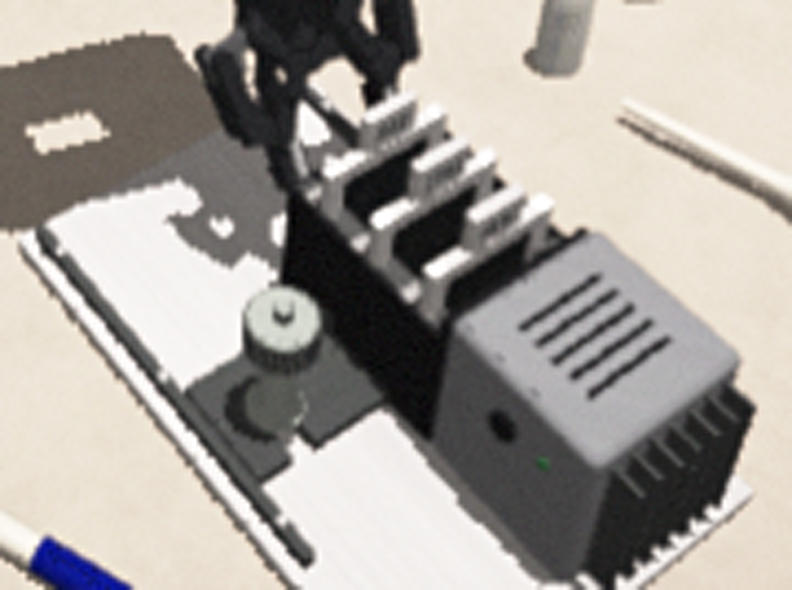

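```bash
python3 -m inch '0 -0.006 -0.0032 0 0 0 0.3;0 -0.0132 -0.0072 0 0 0 0.3;0 -0.022 -0.012 0 0 0 0.3;0 -0.014 -0.026 0 0 0 0.3;0 -0.014 -0.026 0 0 0 0.3;0 -0.014 -0.026 0 0 0 0.3;0 -0.014 -0.026 0 0 0 0.3;0 -0.014 -0.026 0 0 0 0.3;0 0 0 0 0 0 0.3'
python3 - <<'E'
from h import *
info();plan([.44,-.10,.22],Rtool(bx))
E
```

```text
time: 34.52
tool_pos: [0.5248, 0.0213, 0.1492]
tool_rot: [0.247, 0.968, 0.046, 0.018]
contact_force: [0.5, 0.5, 0.6]
gripper_width: 0.702
t34.52 p [0.5248 0.0213 0.1492] F [0.5 0.5 0.6] w0.702 q [ 0.16 -0.07  1.94 -0.52  1.33  0.2 ]
turn [ 0.5007 -0.0139  0.0011] rows>=4.0  shift [-0.0958  0.1129 -0.0708] rows>=3.9
```

```bash
python3 -m inch '0 0 -0.02 0.1 0 0 0.3;0 0 -0.02 0.1 0 0 0.3;0 0 -0.02 0.1 0 0 0.3;0 0 -0.02 0.1 0 0 0.3;0 0 -0.02 0.1 0 0 0.3;0 0 0 0 0 0 0.3'
python3 - <<'E'
from h import *
info();plan([.437,-.14,.24],Rtool(bx))
E
```

```text
time: 35.02
tool_pos: [0.5217, 0.0445, 0.2448]
tool_rot: [0.0, 0.999, 0.045, 0.007]
contact_force: [0.2, -0.7, 0.7]
gripper_width: 0.699
t35.02 p [0.5217 0.0445 0.2448] F [ 0.2 -0.7  0.7] w0.699 q [-0.06 -0.21  1.84  0.    1.5  -0.15]
turn [ 0.0015 -0.0146 -0.0039] rows>=0.1  shift [-0.1016  0.1758  0.0048] rows>=4.9
```

```bash
python3 -m inch '-0.017 0.0293 0 0 -0.013 -0.004 0.3;-0.017 0.0293 0 0 0 0 0.3;-0.017 0.0293 0 0 0 0 0.3;-0.017 0.0293 0 0 0 0 0.3;-0.017 0.0293 0 0 0 0 0.3;-0.017 0.0293 0 0 0 0 0.3;0 0 0 0 0 0 0.3;0 0 0 0 0 0 0.3'
python3 - <<'E'
from h import *
info();print(pose()[1].as_matrix().round(3))
np.save("n_ci.npy",camera_info("wrist"),allow_pickle=True);i=grab_frame("wrist");cv2.imwrite("pics/x.png",i)
E
```

```text
time: 35.68
tool_pos: [0.4334, -0.1387, 0.2387]
tool_rot: [0.001, 0.999, 0.047, -0.005]
contact_force: [1.0, 0.1, -0.2]
gripper_width: 0.698
t35.68 p [ 0.4334 -0.1387  0.2387] F [ 1.   0.1 -0.2] w0.698 q [-0.47 -0.37  1.98 -0.01  1.54 -0.56]
[[ 0.996  0.094 -0.009]
 [ 0.094 -0.996 -0.002]
 [-0.009  0.001 -1.   ]]
```

View pics/x.png

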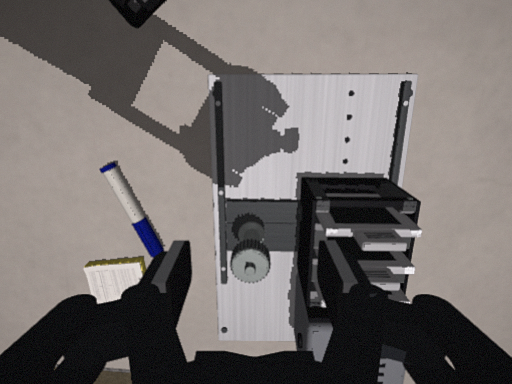

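Run:
```python
from h import *
i=cv2.imread("pics/x.png");crop(i,215,215,75,75,8,"pics/x2.png")
ci=np.load("n_ci.npy",allow_pickle=True).item();print(proj(ci,[[.4367,-.2285,.1]]),proj(ci,[[.4367,-.2285,.1],[.4367+.0195,-.2285,.1]]))
```

```text
[[249.40472264 266.33039405]] [[249.40472264 266.33039405]
 [269.30005161 268.07954516]]
```

View pics/x2.png

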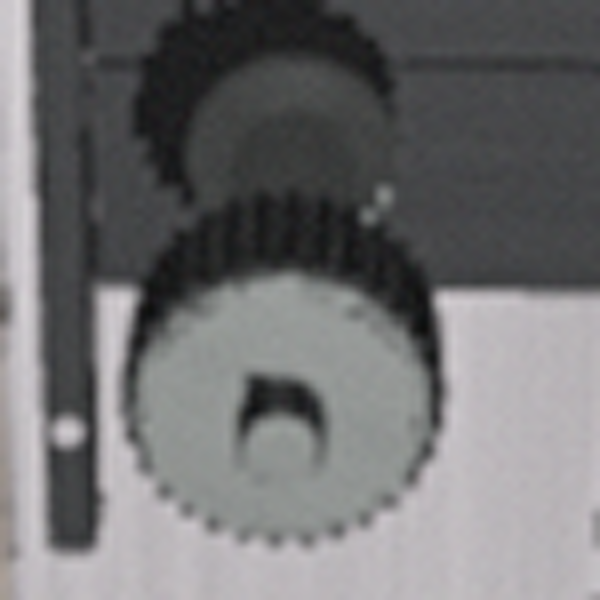

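Run:
```python
from h import *
ci=np.load("n_ci.npy",allow_pickle=True).item();n=onz(ci,[[250.6,265.9]],.101)[0];print(n,(bc-n)@bx)
plan([n[0],n[1],.17],Rtool(bx))
```

```text
[ 0.43778229 -0.22732349  0.101     ] 0.10771107796655903
turn [0.0004 0.0091 0.0024] rows>=0.1  shift [-0.0046  0.0896  0.0688] rows>=2.7
```

```bash
python3 -m inch '-0.0015 0.03 0.01 0 0.009 -0.12 0.3;0 0 0 0 0 -0.12 0.3;0 0 0 0 0 -0.12 0.3;0 0 0 0 0 -0.12 0.3;0 0 0 0 0 -0.12 0.3;0 0 0 0 0 -0.12 0.3;0 0 0 0 0 -0.12 0.3;0 0 0 0 0 -0.12 0.3;0 0 0 0 0 -0.12 0.3;0 0 0 0 0 -0.12 0.3';python3 -m inch '0 0 0 0 0 -0.12 0.3;0 0 0 0 0 -0.12 0.3;0 0 0 0 0 -0.12 0.3;0 0 0 0 0 -0.12 0.3;0 0 0 0 0 -0.12 0.3;0 0 0 0 0 -0.12 0.3;0 0 0 0 0 -0.12 0.3;0 0 0 0 0 -0.12 0.3;0 0 0 0 0 -0.1 0.3;0 0 0 0 0 0 0.3';python3 - <<'E'
from h import *
info();p,r=pose();m=r.as_matrix();print(m.round(3));plan([.4378,-.2273,.17],Rtool([m[0,0],m[1,0],0]))
E
```

```text
time: 36.57
tool_pos: [0.4363, -0.1659, 0.2292]
tool_rot: [-0.0, 0.794, 0.608, 0.0]
contact_force: [0.2, 0.2, 0.4]
gripper_width: 0.704
time: 37.4
tool_pos: [0.4363, -0.1659, 0.2292]
tool_rot: [0.0, 0.38, 0.925, 0.0]
contact_force: [0.5, -0.3, 0.6]
gripper_width: 0.702
t37.40 p [ 0.4363 -0.1659  0.2292] F [ 0.5 -0.3  0.6] w0.702 q [-0.52 -0.34  1.97  0.    1.51 -2.89]
[[-0.711  0.703  0.   ]
 [ 0.703  0.711  0.001]
 [ 0.     0.001 -1.   ]]
turn [ 0.0007 -0.0001 -0.    ] rows>=0.0  shift [-0.0442 -0.0425  0.0592] rows>=2.0
```

```bash
python3 -m inch '-0.0221 -0.0212 0.02 0 0 0 0.3;-0.0221 -0.0213 0.02 0 0 0 0.3;0 0 0.019 0 0 0 0.3;0 0 0 0 0 0 0.3;0 0 0 0 0 0 0.3';python3 - <<'E'
from h import *
info();plan([.4378,-.2273,.067]);ci=camera_info("wrist");i=grab_frame("wrist");cv2.imwrite("pics/y.png",i);print(proj(ci,[[.4378,-.2273,.101]]))
E
```

```text
time: 37.82
tool_pos: [0.4368, -0.2272, 0.1693]
tool_rot: [-0.001, 0.382, 0.924, 0.001]
contact_force: [0.5, 0.4, 0.4]
gripper_width: 0.698
t37.82 p [ 0.4368 -0.2272  0.1693] F [0.5 0.4 0.4] w0.698 q [-0.63 -0.22  1.98  0.    1.39 -2.99]
turn [0. 0. 0.] rows>=0.0  shift [-0.0011  0.0005  0.1023] rows>=2.5
[[253.19635905 204.63217001]]
```

View pics/y.png

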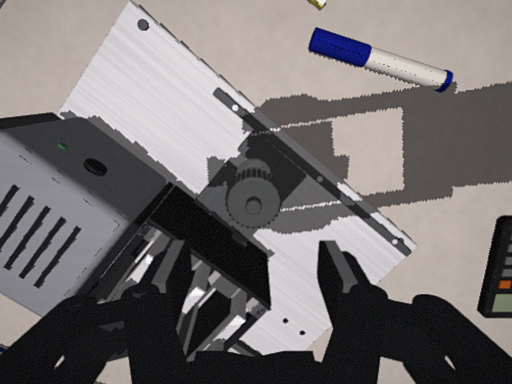

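Run:
```python
from h import *
i=cv2.imread("pics/y.png");crop(i,215,145,75,95,6,"pics/y2.png")
```

```text
(no output)
```

View pics/y2.png

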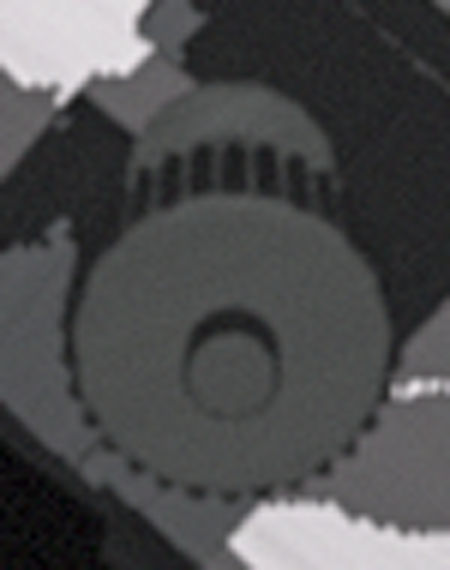

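```bash
python3 -m inch '-0.0008 -0.0003 0.02 0 0 0 0.3;0 0 0.02 0 0 0 0.3;0 0 0.02 0 0 0 0.3;0 0 0.02 0 0 0 0.3;0 0 0.02 0 0 0 0.3;0 0 0 0 0 0 0.3'; python3 -m inch '0 0 0 0 0 0 0.6;0 0 0 0 0 0 1;0 0 0 0 0 0 1;0 0 0 0 0 0 1;0 0 0 0 0 0 1;0 0 0 0 0 0 1'
python3 - <<'E'
from h import *
info();i=grab_frame("wrist");cv2.imwrite("pics/z.png",i);i=grab_frame("side");crop(i,235,250,180,134,4.4,"pics/z2.png")
E
```

```text
time: 38.37
tool_pos: [0.4366, -0.227, 0.0685]
tool_rot: [-0.002, 0.382, 0.924, 0.001]
contact_force: [-0.9, 0.7, -0.2]
gripper_width: 0.702
time: 38.87
tool_pos: [0.438, -0.2281, 0.0735]
tool_rot: [-0.0, 0.382, 0.924, 0.001]
contact_force: [-5.4, 5.9, 6.6]
gripper_width: 0.437
t38.87 p [ 0.438  -0.2281  0.0735] F [-5.4  5.9  6.6] w0.437 q [-0.63 -0.11  2.05  0.    1.2  -2.99]
```

View pics/z2.png

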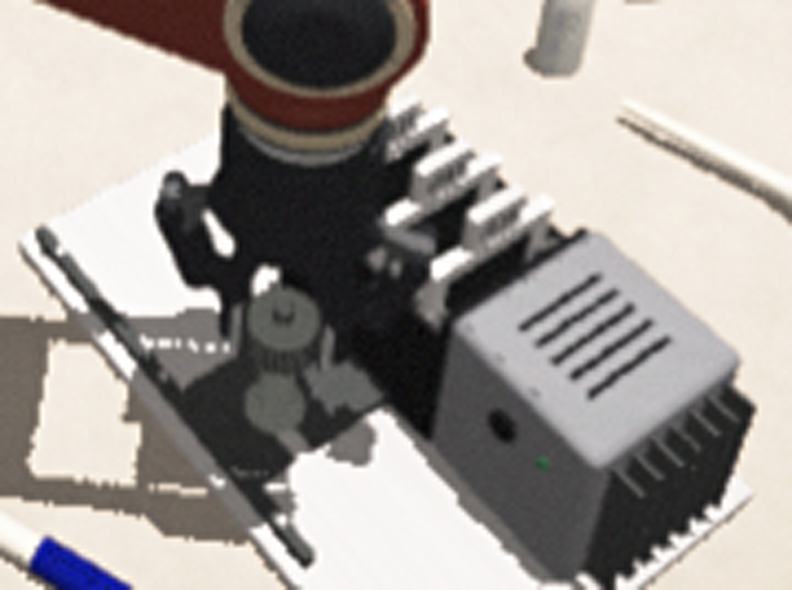

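View pics/z.png

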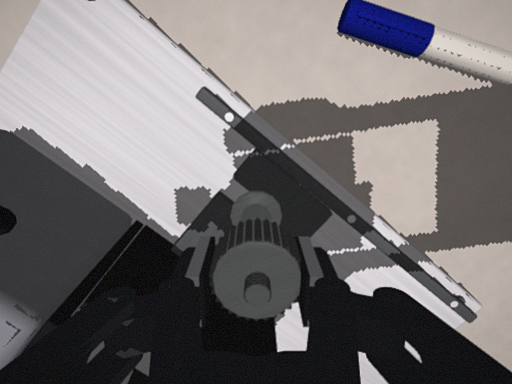

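```bash
python3 -m inch '0 0 0 0 0 0.12 1;0 0 0 0 0 0.12 1;0 0 0 0 0 0.12 1;0 0 0 0 0 0.12 1;0 0 0 0 0 0.12 1;0 0 0 0 0 0.12 1;0 0 0 0 0 0.12 1;0 0 0 0 0 0.12 1;0 0 0 0 0 0.12 1;0 0 0 0 0 0.12 1'
python3 - <<'E'
from h import *
info();print(state()["ft_torque"])
E
```

```text
time: 39.8
tool_pos: [0.4377, -0.2294, 0.0732]
tool_rot: [0.0, 0.838, 0.545, -0.0]
contact_force: [-5.6, 2.2, 3.4]
gripper_width: 0.44
t39.80 p [ 0.4377 -0.2294  0.0732] F [-5.6  2.2  3.4] w0.440 q [-0.63 -0.11  2.05 -0.    1.2  -1.79]
[-0.14547579  1.19467446  0.04948385]
```

```bash
for k in 1 2 3; do python3 -m inch '0 0 0 0 0 0.12 1;0 0 0 0 0 0.12 1;0 0 0 0 0 0.12 1;0 0 0 0 0 0.12 1;0 0 0 0 0 0.12 1;0 0 0 0 0 0.12 1;0 0 0 0 0 0.12 1;0 0 0 0 0 0.12 1;0 0 0 0 0 0.12 1;0 0 0.0005 0 0 0.12 1'; done; python3 -m inch '0 0 0 0 0 0.12 1;0 0 0 0 0 0.12 1;0 0 0 0 0 0.12 1;0 0 0 0 0 0.12 1;0 0 0 0 0 0.12 1;0 0 0 0 0 0.12 1;0 0 0 0 0 0.12 1;0 0 0 0 0 0.12 1'
python3 - <<'E'
from h import *
info();print(state()["ft_torque"])
i=grab_frame("wrist");cv2.imwrite("pics/za.png",i)
E
```

```text
time: 40.63
tool_pos: [0.4362, -0.2293, 0.0726]
tool_rot: [-0.0, 1.0, -0.023, -0.002]
contact_force: [-10.3, 2.7, 9.7]
gripper_width: 0.438
time: 41.47
tool_pos: [0.4362, -0.228, 0.0722]
tool_rot: [-0.0, 0.812, -0.584, -0.003]
contact_force: [-12.8, 5.6, 12.9]
gripper_width: 0.439
time: 42.3
tool_pos: [0.4371, -0.2277, 0.0718]
tool_rot: [-0.0, -0.34, 0.94, 0.002]
contact_force: [-10.1, 8.1, 11.4]
gripper_width: 0.436
time: 42.97
tool_pos: [0.4376, -0.2278, 0.0716]
tool_rot: [-0.0, 0.133, 0.991, 0.002]
contact_force: [-6.1, 6.5, 6.6]
gripper_width: 0.439
t42.97 p [ 0.4376 -0.2278  0.0716] F [-6.1  6.5  6.6] w0.439 q [-0.63 -0.11  2.05  0.    1.2   2.77]
[ 1.11607186  0.9963795  -0.01804773]
```

View pics/za.png

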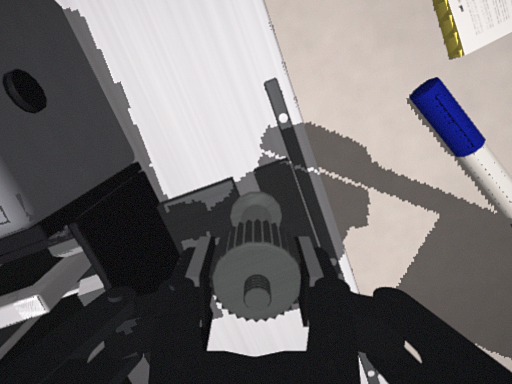

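```bash
python3 -m inch '0 0 0 0 0 0 0.7;0 0 0 0 0 0 0.4;0 0 -0.002 0 0 0 0.35;0 0 0 0 0 -0.1 0.35;0 0 0 0 0 -0.12 0.35;0 0 0 0 0 -0.12 0.35;0 0 0 0 0 -0.12 0.35;0 0 0 0 0 -0.12 0.35;0 0 0 0 0 -0.12 0.35;0 0 0 0 0 -0.12 0.35'; for k in 1 2 3 4; do python3 -m inch '0 0 0 0 0 -0.12 0.35;0 0 0 0 0 -0.12 0.35;0 0 0 0 0 -0.12 0.35;0 0 0 0 0 -0.12 0.35;0 0 0 0 0 -0.12 0.35;0 0 0 0 0 -0.12 0.35;0 0 0 0 0 -0.12 0.35;0 0 0 0 0 -0.12 0.35;0 0 0 0 0 -0.12 0.35;0 0 0 0 0 -0.12 0.35'; done;  python3 - <<'E'
from h import *
info();i=grab_frame("side");crop(i,235,250,180,134,4.4,"pics/zb2.png")
E
```

```text
time: 43.85
tool_pos: [0.4392, -0.23, 0.0734]
tool_rot: [0.002, -0.279, 0.96, -0.001]
contact_force: [-0.1, 0.5, -0.4]
gripper_width: 0.65
time: 44.68
tool_pos: [0.4392, -0.23, 0.0735]
tool_rot: [-0.001, 0.772, -0.635, 0.002]
contact_force: [-0.2, -1.2, -1.0]
gripper_width: 0.647
time: 45.52
tool_pos: [0.4392, -0.23, 0.0734]
tool_rot: [0.001, 0.996, -0.088, 0.002]
contact_force: [-0.2, -0.5, 0.1]
gripper_width: 0.645
time: 46.35
tool_pos: [0.4392, -0.23, 0.0734]
tool_rot: [0.002, 0.872, 0.49, 0.002]
contact_force: [-0.4, 0.0, -0.7]
gripper_width: 0.65
time: 47.18
tool_pos: [0.4392, -0.23, 0.0734]
tool_rot: [0.003, 0.443, 0.897, 0.0]
contact_force: [0.8, 0.2, 0.1]
gripper_width: 0.647
t47.18 p [ 0.4392 -0.23    0.0734] F [0.8 0.2 0.1] w0.647 q [-0.63 -0.11  2.05  0.    1.2  -2.86]
```

View pics/zb2.png

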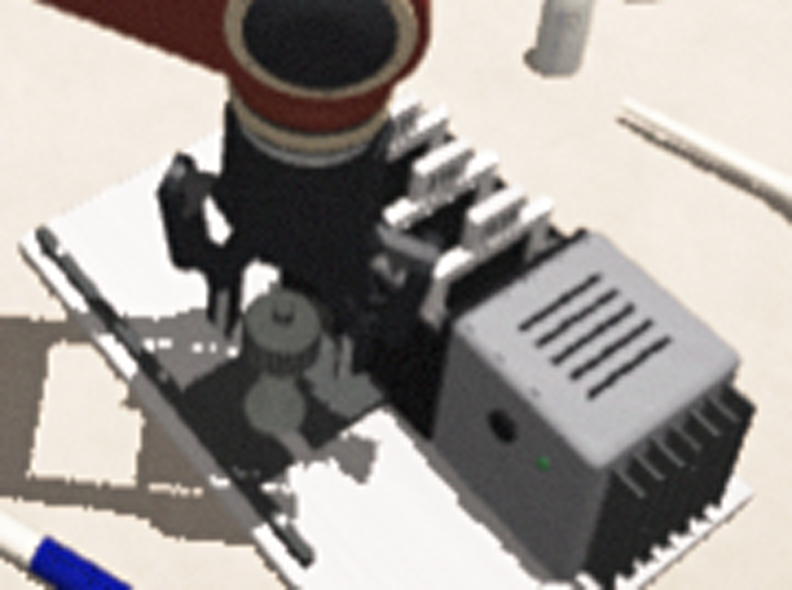

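```bash
python3 -m inch '0.0022 -0.0004 0.003 0 0 0 0.45;0 0 0 0 0 0 0.6;0 0 0 0 0 0 1;0 0 0 0 0 0 1;0 0 0 0 0 0 1;0 0 0 0 0 0 1;0 0 0 0 0 0.12 1;0 0 0 0 0 0.12 1;0 0 0 0 0 0.12 1;0 0 0 0 0 0.12 1'; for k in 1 2 3; do python3 -m inch '0 0 0 0 0 0.12 1;0 0 0 0 0 0.12 1;0 0 0 0 0 0.12 1;0 0 0 0 0 0.12 1;0 0 0 0 0 0.12 1;0 0 0 0 0 0.12 1;0 0 0 0 0 0.12 1;0 0 0 0 0 0.12 1;0 0 0 0 0 0.12 1;0 0 0.0004 0 0 0.12 1'; done;  python3 - <<'E'
from h import *
info();print(state()["ft_torque"])
E
```

```text
time: 48.07
tool_pos: [0.4368, -0.228, 0.0692]
tool_rot: [0.001, 0.648, 0.762, 0.001]
contact_force: [-0.0, 0.6, 5.1]
gripper_width: 0.438
time: 48.9
tool_pos: [0.4367, -0.2284, 0.0687]
tool_rot: [0.001, 0.965, 0.263, 0.001]
contact_force: [-1.8, -0.3, 5.9]
gripper_width: 0.438
time: 49.73
tool_pos: [0.4363, -0.2283, 0.0683]
tool_rot: [0.0, 0.945, -0.328, 0.001]
contact_force: [-2.3, -0.1, 7.6]
gripper_width: 0.44
time: 50.57
tool_pos: [0.4363, -0.2281, 0.0679]
tool_rot: [0.001, -0.594, 0.804, -0.001]
contact_force: [-3.8, 0.6, 7.9]
gripper_width: 0.438
t50.57 p [ 0.4363 -0.2281  0.0679] F [-3.8  0.6  7.9] w0.438 q [-0.63 -0.11  2.06  0.    1.19  1.23]
[0.01701153 0.53111151 0.05463282]
```

```bash
python3 -m inch '0 0 0 0 0 0.12 1;0 0 0 0 0 0.12 1;0 0 0 0 0 0.12 1;0 0 0 0 0 0.12 1;0 0 0 0 0 0.12 1;0 0 0 0 0 0.12 1;0 0 0.0003 0 0 0.12 1';python3 -c "from h import *;print(state()['ft_torque'])";python3 -m inch '0 0 0 0 0 0.12 1;0 0 0 0 0 0.12 1;0 0 0 0 0 0.12 1;0 0 0 0 0 0.12 1;0 0 0 0 0 0.12 1;0 0 0 0 0 0.12 1';python3 -c "from h import *;info();print(state()['ft_torque'])"
```

```text
time: 51.15
tool_pos: [0.4363, -0.2279, 0.0677]
tool_rot: [0.001, -0.215, 0.977, -0.0]
contact_force: [-3.2, 1.3, 7.6]
gripper_width: 0.439
[0.11622002 0.6086172  0.02511728]
time: 51.65
tool_pos: [0.4365, -0.2278, 0.0675]
tool_rot: [0.001, 0.143, 0.99, 0.0]
contact_force: [-0.5, 1.0, 4.7]
gripper_width: 0.438
t51.65 p [ 0.4365 -0.2278  0.0675] F [-0.5  1.   4.7] w0.438 q [-0.63 -0.1   2.06  0.    1.19  2.79]
[ 0.15016825  0.29367781 -0.00515478]
```

Third stroke: regrip.

```bash
python3 -m inch '0 0 0 0 0 0 0.7;0 0 0 0 0 0 0.4;0 0 0 0 0 0 0.35;0 0 0 0 0 -0.1 0.35;0 0 0 0 0 -0.12 0.35;0 0 0 0 0 -0.12 0.35;0 0 0 0 0 -0.12 0.35;0 0 0 0 0 -0.12 0.35;0 0 0 0 0 -0.12 0.35;0 0 0 0 0 -0.12 0.35'; for k in 1 2 3 4; do python3 -m inch '0 0 0 0 0 -0.12 0.35;0 0 0 0 0 -0.12 0.35;0 0 0 0 0 -0.12 0.35;0 0 0 0 0 -0.12 0.35;0 0 0 0 0 -0.12 0.35;0 0 0 0 0 -0.12 0.35;0 0 0 0 0 -0.12 0.35;0 0 0 0 0 -0.12 0.35;0 0 0 0 0 -0.12 0.35;0 0 0 0 0 -0.12 0.35' | tail -3; done;  python3 - <<'E'
from h import *
info();p,r=pose();plan([.4372,-.2283,.0665]);i=grab_frame("side");crop(i,235,250,180,134,4.4,"pics/zc2.png")
E
```

```text
time: 52.48
tool_pos: [0.4359, -0.2273, 0.0662]
tool_rot: [0.001, -0.27, 0.963, 0.0]
contact_force: [0.9, -0.3, 0.5]
gripper_width: 0.65
tool_rot: [-0.001, 0.766, -0.642, 0.0]
contact_force: [-0.5, 0.5, 0.5]
gripper_width: 0.649
tool_rot: [-0.001, 0.995, -0.097, 0.001]
contact_force: [0.2, 0.1, 0.2]
gripper_width: 0.651
tool_rot: [-0.0, 0.876, 0.482, 0.001]
contact_force: [-1.4, 0.2, 0.0]
gripper_width: 0.654
tool_rot: [0.0, 0.451, 0.892, 0.001]
contact_force: [0.2, 0.1, -0.2]
gripper_width: 0.647
t55.82 p [ 0.4359 -0.2273  0.0662] F [ 0.2  0.1 -0.2] w0.647 q [-0.63 -0.1   2.06  0.    1.19 -2.84]
turn [0. 0. 0.] rows>=0.0  shift [-0.0016  0.0005 -0.0003] rows>=0.0
```

View pics/zc2.png

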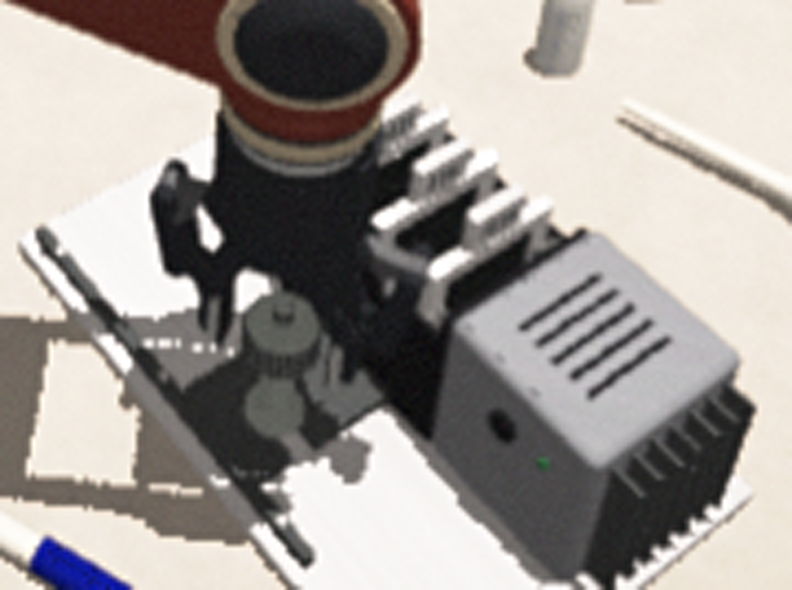

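```bash
python3 -m inch '-0.0012 0.0005 0 0 0 0 0.45;0 0 0 0 0 0 0.6;0 0 0 0 0 0 1;0 0 0 0 0 0 1;0 0 0 0 0 0 1;0 0 0 0 0 0 1;0 0 0 0 0 0.12 1;0 0 0 0 0 0.12 1;0 0 0 0 0 0.12 1;0 0 0 0 0 0.12 1';python3 -c "from h import *;print(state()['ft_torque'])"; for k in 1 2 ; do python3 -m inch '0 0 0 0 0 0.12 1;0 0 0 0 0 0.12 1;0 0 0 0 0 0.12 1;0 0 0.0002 0 0 0.12 1';python3 -c "from h import *;print(state()['ft_torque'])"; done
```

```text
time: 56.7
tool_pos: [0.4372, -0.2283, 0.0668]
tool_rot: [0.0, 0.655, 0.755, 0.001]
contact_force: [-2.6, 1.9, 1.5]
gripper_width: 0.44
[0.01787653 0.23608925 0.0401178 ]
time: 57.03
tool_pos: [0.4371, -0.2286, 0.0667]
tool_rot: [0.0, 0.816, 0.578, 0.0]
contact_force: [-2.9, 1.2, 3.0]
gripper_width: 0.444
[-0.10065796  0.43335659  0.07428649]
time: 57.37
tool_pos: [0.4369, -0.2288, 0.0667]
tool_rot: [0.0, 0.93, 0.368, 0.0]
contact_force: [-2.9, 0.1, 4.7]
gripper_width: 0.438
[-0.16762063  0.81364398  0.15799405]
```

```bash
for k in 1 2 ; do python3 -m inch '0 0 0 0 0 0.12 1;0 0 0 0 0 0.12 1';python3 -c "from h import *;print(state()['ft_torque'])"; done
```

```text
time: 57.53
tool_pos: [0.4367, -0.2288, 0.0667]
tool_rot: [0.0, 0.967, 0.254, -0.0]
contact_force: [-3.5, -0.4, 2.9]
gripper_width: 0.436
[-0.17071555  0.88858828  0.22758127]
time: 57.7
tool_pos: [0.4366, -0.2288, 0.0667]
tool_rot: [0.0, 0.991, 0.136, -0.0]
contact_force: [-4.2, -0.1, 4.8]
gripper_width: 0.439
[-0.1404255   0.97857544  0.23782689]
```

```bash
for k in 1 2 ; do python3 -m inch '0 0 0 0 0 0.12 1;0 0 0 0 0 0.12 1';python3 -c "from h import *;print(state()['ft_torque'])"; done
python3 - <<'E'
from h import *
i=grab_frame("wrist");cv2.imwrite("pics/zd.png",i);i=grab_frame("side");crop(i,235,250,180,134,4.4,"pics/zd2.png")
E
```

```text
time: 57.87
tool_pos: [0.4364, -0.2288, 0.0667]
tool_rot: [0.0, 1.0, 0.017, -0.001]
contact_force: [-4.1, -0.7, 3.8]
gripper_width: 0.443
[-0.08410085  1.10673686  0.30010008]
time: 58.03
tool_pos: [0.4363, -0.2287, 0.0667]
tool_rot: [0.0, 0.995, -0.103, -0.001]
contact_force: [-5.0, -0.5, 5.7]
gripper_width: 0.438
[0.05510439 1.1391895  0.27172619]
```

View pics/zd2.png

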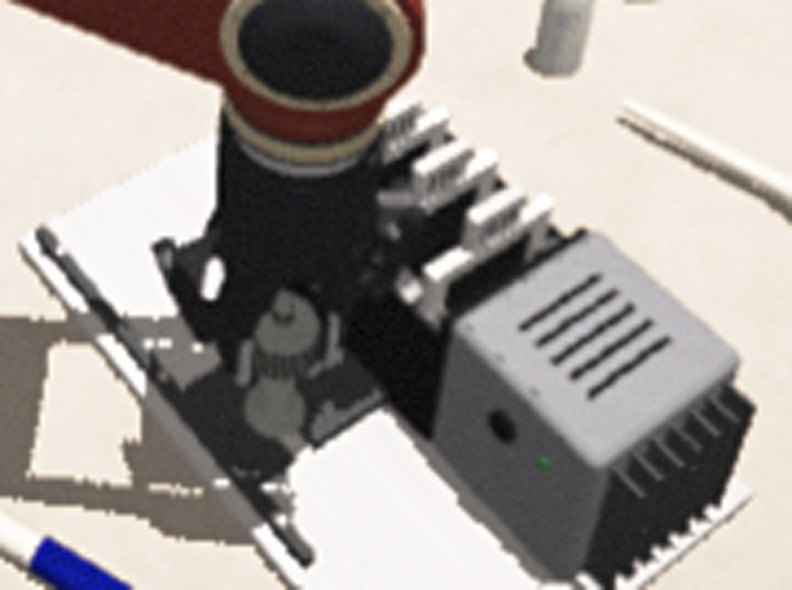

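View pics/zd.png

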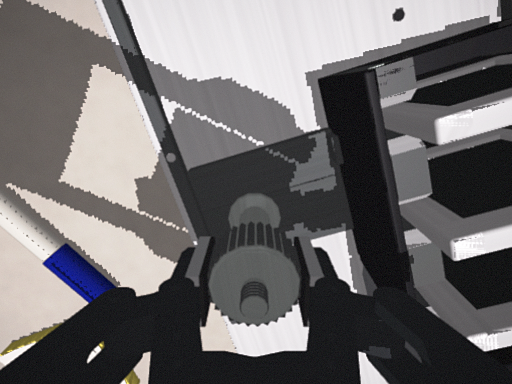

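```bash
for k in 1 2 3; do python3 -m inch '0 0 0.0001 0 0 0.12 1;0 0 0 0 0 0.12 1;0 0 0 0 0 0.12 1'|sed -n 2,4p;python3 -c "from h import *;print(state()['ft_torque'],state()['joint_pos'][5])"; done
```

```text
tool_pos: [0.4362, -0.2289, 0.0667]
tool_rot: [0.001, 0.961, -0.278, -0.001]
contact_force: [-4.0, 2.6, 5.1]
[0.64840139 0.64008057 1.50787212] -0.06856008738631421
tool_pos: [0.4363, -0.2285, 0.0664]
tool_rot: [0.001, 0.895, -0.445, -0.001]
contact_force: [-1.7, 2.3, 4.4]
[0.52044184 0.26402095 1.03036844] 0.2909903561078697
tool_pos: [0.4372, -0.2281, 0.0663]
tool_rot: [-0.0, 0.801, -0.599, 0.0]
contact_force: [-0.0, 3.4, 2.7]
[0.47118966 0.00295702 1.82358453] 0.6509441046177149
```

```bash
python3 -m inch '0 0 0 0 0 -0.03 1;0 0 0 0 0 0 0.7;0 0 0 0 0 0 0.4;0 0 0 0 0 0 0.35;0 0 0 0 0 0 0.35;0 0 -0.02 0 0 0 0.35;0 0 -0.03 0 0 0 0.35;0 0 -0.03 0 0 0 0.35;0 0 -0.03 0 0 0 0.35;0 0 -0.03 0 0 0 0.35';python3 -m inch '0 0 -0.03 0 0 0 0.35;0 0 -0.03 0 0 0 0.35;-0.03 -0.03 0 0 0 0 0.35;-0.03 -0.03 0 0 0 0 0.35;0 0 0 0 0 0 0.35'
python3 - <<'E'
from h import *
info()
for n in ("wrist","side","top"):
    i=grab_frame(n);cv2.imwrite(f"pics/ze_{n}.png",i)
    if n=="side":crop(i,235,250,180,134,4.4,"pics/ze2.png")
    if n=="top":crop(i,320,180,120,90,6.6,"pics/ze3.png")
E
```

```text
time: 59.72
tool_pos: [0.4372, -0.2283, 0.2075]
tool_rot: [-0.001, 0.81, -0.586, 0.001]
contact_force: [1.1, -0.0, 0.3]
gripper_width: 0.65
time: 60.13
tool_pos: [0.477, -0.1495, 0.2675]
tool_rot: [-0.003, 0.812, -0.584, 0.002]
contact_force: [-1.1, 0.1, 0.6]
gripper_width: 0.648
t60.13 p [ 0.477  -0.1495  0.2675] F [-1.1  0.1  0.6] w0.648 q [-0.46 -0.28  1.86  0.    1.56  0.79]
```

View pics/ze2.png

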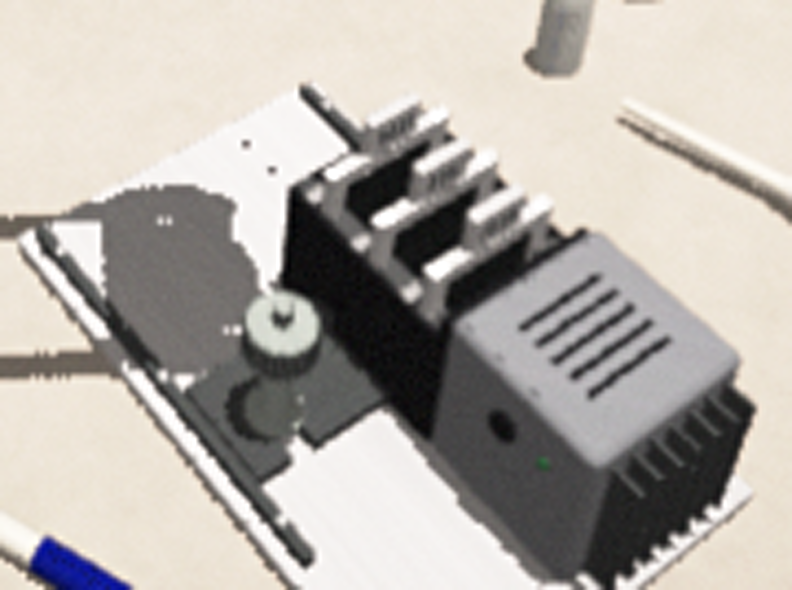

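View pics/ze3.png

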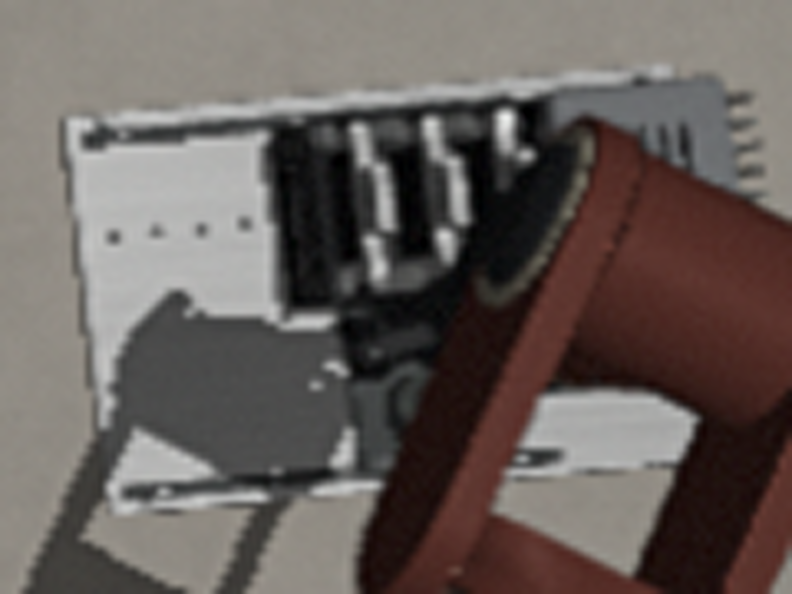

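View pics/ze_wrist.png

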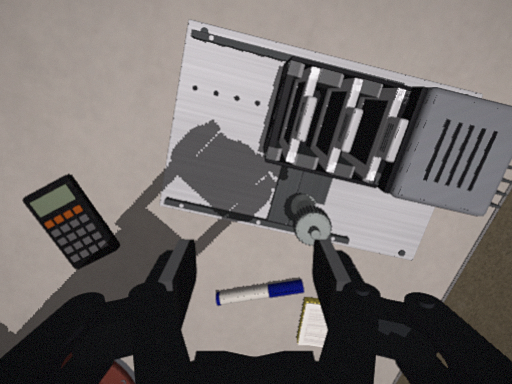

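Run:
```python
from h import *
i=cv2.imread("pics/ze_wrist.png");crop(i,250,40,200,150,4,"pics/ze4.png")
```

```text
(no output)
```

View pics/ze4.png

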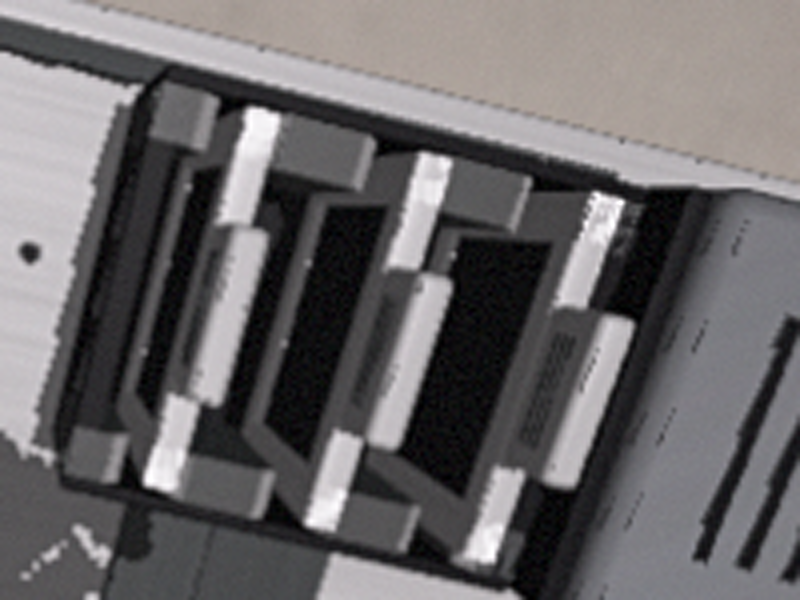

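The picture shows the box square against the lamp with no visible gap (contact line from about (650,190) to (540,590) in the crop). All three plates stand upright in their slots. Handing in.

```bash
python3 -c "
from plant import *
print(job_done())"
```

```text
the job is handed in; nothing more can be done
None
```

The lamp is ready and the job is handed in, at about 60 s of the 208 s allowed; no verdict was reported.

- **Plates:** All three were present. I took them from the rack's low side first and lowered them into slots 1, 2 and 3. Slots 2 and 3 were lowered until the floor pushed back (3–14 N), and slot 1 until about 5 N. The last pictures show all three upright in their slots.
- **Box:** I pushed it along the guides until the force rose from about 4 N to 25 N with no further movement. The last wrist and side pictures show no gap and the box square to the lamp. I judged this by eye and did not measure the gap.
- **Nut:** I turned it about 14 rad clockwise in three grips. The turning moment rose from 0.05 to 0.3 N m. It then swung between about 1.0 and 1.8 N m while the grip began to slip, which fits the end of the thread.
    - **Clamping force:** I could not measure it directly. I infer it from the moment and from the nut having sunk about as far as expected.
    - **Disagreement:** In the last grip the tool sank only about 0.5 mm where about 1 mm was expected. I put this down to the pads sliding on the nut.

I went near none of the other things on the desk and felt no contact with them. I saw no knock to the box and no slackening of the grip.

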